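# Load the slotted block into the tilted gravity fixture

## Task

Pick up the slotted aluminium block and set it flat on the tilted black plate, slotted end pointing down towards the end stop, uphill of the sprung plunger, and let go so that it slides down by its own weight and comes to rest against the plunger. Then press it on downhill past the plunger, gently and by feel, until it is fully home in the corner, against both the end stop and the side fence, and leave it there. Do not disturb the other parts.

Things in the scene. Friction and masses are not known exactly. Their poses are not given: they have to be found in the camera images.
- slotted_block: the block to load: aluminium, 80 mm long (x) x 50 mm wide (y) x 24 mm high (z), about 0.25 kg, lying flat on the table. Origin at the centre of its underside; x points to the slotted end, where an open slot 20 mm wide and 30 mm deep leaves two 15 mm prongs; the other end (-x) is a plain flat face
- plate: smooth black plate of the fixture, tilted 22 deg: it falls along its x (17 deg) and its y (15 deg) to the locating corner. Origin on its upper face at the side fence's face, 40 mm above the table; x points downhill along the fence to the end stop, y downhill to the fence, z is its outward normal. Face: x -230 to +32, y -136 to +16 mm. Low friction (0.1 to 0.2): a block let go slides by itself
- fence (a point): middle of the side fence's locating face, at plate x = -70, y = 0, z = 7 mm, axes as the plate's. The fence is a steel bar 130 mm long (plate x -135 to -5), 14 mm high, 13 mm thick
- stop_mid (a point): plate x = 0, y = -31, z = 8 mm: middle of the end stop's adjustment range, axes as the plate's. The stop is a steel bar 62 mm long (plate y -62 to 0), 16 mm high, 12 mm thick, square to the fence. It was left with its face anywhere within 12 mm of this point along x, rigid and not reported: find it by contact. 15 to 20 N on it is plenty; over 35 N from the block damages it
- plunger_tip (a point): rest position of the sprung plunger's tip, at plate x = -32, y = -45, z = 12.5 mm, axes as the plate's; round steel nose 24 mm across, facing the fence, 5 mm into the block's path; housing 28 mm high at plate x -47 to -17, y -111 to -77 mm. The block's weight cannot pass it: it stops with its slotted end near x = -43 mm; pushed on the plain end it passes at 5 to 10 N, then slides on with 1 to 3 N
- set_down (a point): a point on the plate face, x = -145, y = -64 mm, axes as the plate's: with the middle of the block here when it is let go, there is room for fingers on both sides and it slides freely to the fence and the plunger. It may come to rest there up to 15 deg askew; pushing it on straightens it
- plain_block: a solid aluminium block of the same outer size as the slotted one (80 x 50 x 24 mm, no slot): not wanted, leave alone; origin at the centre of its underside
- spigot_a: hexagonal steel spigot, 32 mm across, 44 mm tall; origin at the centre of its underside
- spigot_b: another such spigot
- collar: aluminium collar, 64 mm across, 22 mm tall, lying flat; origin at the centre of its underside
- flat_ring: flat steel ring, 80 mm across, 8 mm thick; origin at the centre of its underside
- hub: flanged steel hub, 72 mm across, 40 mm tall; origin at the centre of its underside
- tube_part: upright solid steel bar, 48 mm across, 110 mm tall; origin at the centre of its underside
Things that resemble listed ones, but are neither listed nor needed, are in the scene too. What is shaped like the slotted_block but brown is not meant.

How it is judged:
By the outcome, as a careful person would: the job done as asked, in the order asked, and still so for the second after the job is handed in, with the robot touching nothing.
It also fails if it takes over 56 s, if anything falls off the work surface, if the arm or the gripper's body presses on something with over 40 N, if the wrist force passes 120 N, or if a joint passes its speed limit or range.

## Robot

A 6-joint arm with a two-finger parallel gripper is mounted at the origin on the work surface. World frame = base frame: x ahead of the robot, y to its left, z up, the work surface at z = 0. Lengths are in m, angles in rad, forces in N, time in s.
With the tool pointing down it reaches from about 0.35 to 0.775 m from the base axis. Payload 5.5 kg.
Tool frame: the origin (TCP) lies midway between the tips of the shut fingers; the grasp point (between the pads) lies 19 mm behind it (env.tcp_to_grasp is the distance from the TCP to the grasp point, in m); z points along the fingers, y is the direction in which the jaws open and shut (so a half turn about z gives the same grasp; the last joint's range is limited). The gripper opens to 85 mm and grips with 20 to 120 N. Pads are 22 mm wide; open, the fingers measure 114 mm over their backs; the gripper's body (76 mm by 85 mm) begins 54 mm behind the grasp point. The pads swing forward as they close: fully open they stand 13 mm farther back than shut.
Start: joints at [1.034, 0.313, 0.046, 1.304, 0, 1.431], TCP at [0.222, 0.53, 0.207] pointing down, gripper open.
Joint ranges: [-2.76, 2.76], [-0.86, 1.69], [-1.03, 1.26], [-2.2, 2.34], [-1.47, 1.5], [-3.14, 3.14]. Speed limits (rad/s): [2.57, 2.57, 3.14, 3.14, 3.14, 3.14].

## Interface

Orientations are given as a unit quaternion [w, x, y, z].
In Python, from workcell import get_state, viewer, hand_in, finder, env gives the robot as it stands.
- The arm moves only by the tool arm_command, never from a script. Its argument "motion" is a list of rows, each an object of numbers: "x", "y", "z": the shift along the tool's x, y, z in mm; "rx", "ry", "rz": the turn, a rotation vector about the tool's x, y, z in degrees; "hand": the closure, from -1 (fully open) to 1 (shut). A call has 1 to 10 rows; each row is the pose to reach, as a shift and turn from the pose commanded when the call began, along the tool's axes at that moment; what a row does not reach only later rows make up. A row lasts 1/8 s, in which the tool goes at most 62.5 mm and 10.7 degrees, less where a joint would pass 70% of its speed; a pose out of reach is approached as far as the arm can. A call with a gripper value outside its range is refused whole. The fingers move at their own pace and stop on an object; "force" is the grip in N (left out, the last holds). Time passes only in rows, so rows that repeat a pose let the fingers close. It gives the time, the measured TCP pose, the force and the opening at its end, in the units of the state.
- get_state(): the state, without advancing time (a new reading comes with each control period).
- viewer.read_camera(name): name is "side" or "top"; returns a dict with "image" (384x512x3 uint8, red, green, blue), "z_map" (384x512 float32, m along the optical axis (not along the pixel's ray), 0 where there is no reading), "intrinsics" (3x3 intrinsics, pixels), "rvec" (rotation vector, rad) and "tvec" (3), from world to camera coordinates, as OpenCV has them. Camera axes: x right, y down, z forward; pixel columns grow to the right and rows downward; lengths in m; the calibration is good to about 2 mm. A picture is of the moment at which its call begins.
- hand_in(): hands the job in, once; it reports no verdict.
Trained networks look in a picture, given as the dict that the camera call returned (one of the last four; its "shot" number tells which), for a name from the list of things; names that differ only in an ending like _2 or _b are one class to them, and where a whole thing is asked for, a point or a joint stands for the part that bears it (a point fixed in the world has none). Each returns a list of dicts, best first, with "score" (0 to 1); they miss things now and then, are a little off and sometimes report something else, mostly with a low value. They report only what shows in the picture. A call takes as long as a camera call. They do not tell look-alikes from the thing itself.
- finder.find_in(picture, query): "at" ([column, row] in pixels, amid what is visible of it).
- finder.masks_of(picture, query): "region" (384x512 bool, what is visible of it) and "at" ([column, row] in pixels, amid what is visible of it).
The state is a dict: "clock": time; "joint_pos": joint angles; "qvel": joint speeds; "tau": joint torques, N m; "tcp_pos": TCP position; "orientation": TCP orientation; "wrist_force": force on the tool from outside, world axes, zero at the start; "ft_torque": the same for the moment, N m; "finger_gap": finger opening in m.
Only numpy, scipy, OpenCV 4.12 (cv2) and the standard library are available. Lean on these libraries where they do the work, as an engineer would, in place of code of your own. Each camera call takes 0.05 s, during which the arm holds its last target.

## Working session

There is one attempt and no reset: what is moved stays moved. The work goes in short steps, Python scripts to look and compute and a tool call to move; the robot and the scene stay as the last step left them, time stands still between calls to the robot, and variables do not carry over. Pictures are saved under pics/ and viewed, and the job is handed in when it is done.

Besides the shell and the picture viewer there is one more tool, called as name(argument=value, ...) on one line, values as JSON. arm_command: Moves the arm, as the interface text tells. Its arguments: {"type":"object","properties":{"motion":{"type":"array","items":{"type":"object","properties":{"x":{"type":"number"},"y":{"type":"number"},"z":{"type":"number"},"rx":{"type":"number"},"ry":{"type":"number"},"rz":{"type":"number"},"hand":{"type":"number"}}}},"force":{"type":"number"}},"required":["motion"]}

```bash
ls; mkdir -p pics
cat > h.py <<'E'
import numpy as np, cv2
from scipy.spatial.transform import Rotation as R
from workcell import get_state, viewer, hand_in, finder, env
def cam(n):
    p=viewer.read_camera(n); return p
def pose(p):
    Rm=cv2.Rodrigues(np.array(p['rvec'],float))[0]; return Rm,np.array(p['tvec'],float).ravel()
def cloud(p):
    K=np.array(p['intrinsics']);z=p['z_map'];v,u=np.indices(z.shape)
    c=np.stack([(u-K[0,2])/K[0,0]*z,(v-K[1,2])/K[1,1]*z,z],-1)
    Rm,t=pose(p); w=(c-t)@Rm; w[z<=0]=np.nan; return w
def proj(p,X):
    Rm,t=pose(p);K=np.array(p['intrinsics']);c=np.atleast_2d(X)@Rm.T+t;q=c@K.T;return q[:,:2]/q[:,2:]
def save(p,name,crop=None,s=1):
    im=p['image'][:,:,::-1]
    if crop: im=im[crop[1]:crop[3],crop[0]:crop[2]]
    cv2.imwrite('pics/'+name,cv2.resize(im,None,fx=s,fy=s,interpolation=cv2.INTER_CUBIC))
E
python3 - <<'E'
from h import *
for n in ['top','side']:
    p=cam(n); save(p,n+'0.png',s=1.5)
    np.savez(n+'0.npz',**{k:v for k,v in p.items()})
    print(n,pose(p))
    for q in ['slotted_block','plate','plain_block','plunger_tip','fence']:
        for f in finder.find_in(p,q)[:4]:
            w=cloud(p)[int(f['at'][1]),int(f['at'][0])]; print(q,np.round(f['at']),round(f['score'],2),w.round(3))
print(get_state())
E
```

```text
pics
top (array([[-0.00497808, -0.99993561, -0.01019778],
       [-0.99473504,  0.00599553, -0.10230473],
       [ 0.10235928,  0.0096348 , -0.99470083]]), array([-0.00195555,  0.56290428,  1.0362278 ]))
slotted_block [155. 147.] 0.76 [0.713 0.3   0.025]
slotted_block [104. 155.] 0.7 [0.691 0.452 0.021]
slotted_block [188. 174.] 0.68 [0.635 0.205 0.024]
slotted_block [116. 229.] 0.66 [0.476 0.409 0.027]
plate [292. 205.] 0.77 [ 0.534 -0.093  0.091]
plain_block [178. 230.] 0.56 [0.472 0.228 0.024]
plunger_tip [294. 204.] 0.63 [ 0.537 -0.102  0.082]
fence [292. 204.] 0.57 [ 0.537 -0.096  0.089]
fence [223. 214.] 0.56 [0.516 0.097 0.041]
side (array([[ 0.91515774, -0.40291543, -0.01206097],
       [-0.21297219, -0.45789533, -0.86311918],
       [ 0.34224137,  0.79245885, -0.50485623]]), array([-0.532326  ,  0.19957179,  1.00026987]))
slotted_block [184. 163.] 0.72 [0.464 0.398 0.021]
slotted_block [182. 215.] 0.61 [0.367 0.062 0.024]
slotted_block [245. 174.] 0.53 [0.633 0.221 0.023]
slotted_block [238. 151.] 0.5 [0.685 0.422 0.015]
plate [259. 218.] 0.65 [ 0.533 -0.124  0.082]
plain_bl
[... 158 characters left out ...]
] 0.64 [ 0.533 -0.117  0.083]
{'clock': 0.6, 'joint_pos': array([ 1.03442029e+00,  3.13206000e-01,  4.60902978e-02,  1.30360059e+00,
       -1.73553389e-05,  1.43118704e+00]), 'qvel': array([ 0.0020319 , -0.00290394,  0.00034685, -0.00034096,  0.00165401,
       -0.00065219]), 'tau': array([-1.13927243e-03, -4.80150425e+01,  2.98664224e+01,  3.14656891e-04,
       -2.30286623e-04,  5.57467885e-07]), 'tcp_pos': array([0.22224009, 0.53035529, 0.20701579]), 'orientation': array([2.14558195e-05, 1.97084673e-01, 9.80386470e-01, 3.48746567e-05]), 'wrist_force': array([-1.06130661, -0.28515048,  0.47270884]), 'ft_torque': array([0.00020426, 0.00714062, 0.03561759]), 'finger_gap': 0.085529093194918}
```

View pics/top0.png

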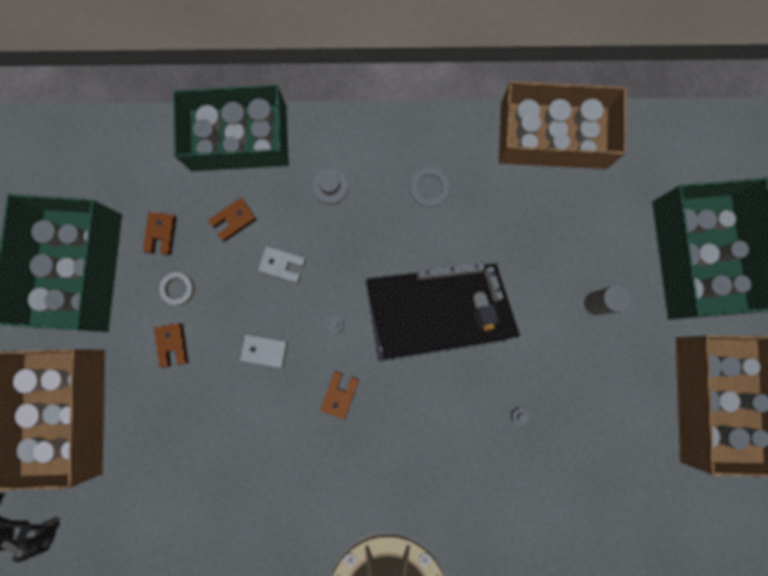

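View pics/side0.png

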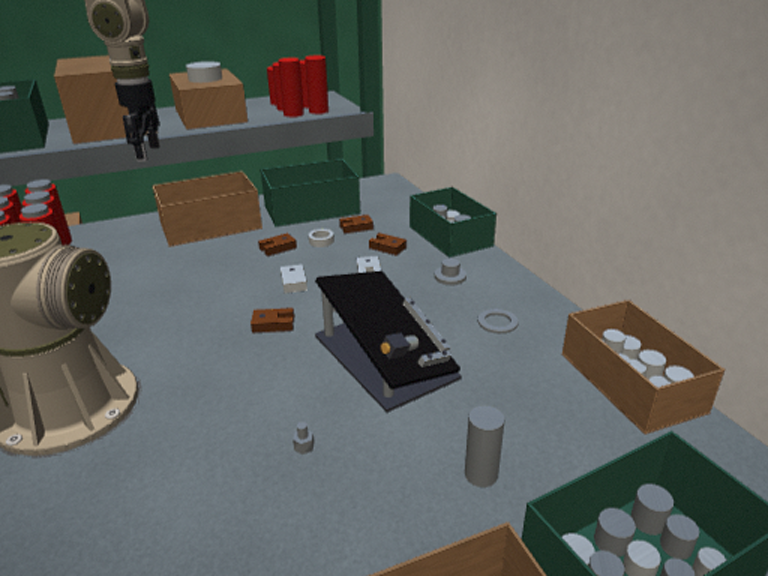

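Slotted candidates in the top image, at full-size pixels: (188,175) silver; (155,147), (104,155), (116,229) and (226,263) brown. The silver solid block at (176,234) is plain_block. Only (188,175) is aluminium with a slot, so I'll check it in a crop and fit its pose and the plate's.

Run:
```python
from h import *
p=cam('top'); save(p,'crop1.png',(150,140,370,260),3.6)
W=cloud(p)
from scipy.optimize import least_squares
# block
ms=finder.masks_of(p,'slotted_block')
for m in ms:
    if abs(m['at'][0]-188)<8 and abs(m['at'][1]-174)<8:
        g=m['region']; pts=W[g]; pts=pts[np.isfinite(pts[:,0])]; top=pts[pts[:,2]>0.018]
        print(g.sum(),len(top),np.median(top[:,2]))
        r=cv2.minAreaRect((top[:,:2]*1000).astype(np.float32)); print(r, top[:,:2].mean(0))
# plate: dark mask
im=p['image'].astype(int); d=(im.max(-1)<28)
box=np.zeros_like(d);box[165:250,235:355]=1
lab=d&box
n,l,st,c=cv2.connectedComponentsWithStats(lab.astype(np.uint8)); i=1+st[1:,4].argmax(); print(st[i])
P=W[l==i]; P=P[np.isfinite(P[:,0])]
m=np.ones(len(P),bool)
for _ in range(8):
    c=np.median(P[m],0)*0+P[m].mean(0); nrm=np.linalg.svd(P[m]-c)[2][2]; nrm*=np.sign(nrm[2]); m=abs((P-c)@nrm)<0.004
print('normal',nrm,'tilt',np.degrees(np.arccos(nrm[2])),c,m.sum(),len(P), 'rms',((P[m]-c)@nrm).std())
Q=P[m]
# plate axes: x downhill 17deg, y 15deg ; unknown yaw: x_z=-sin17,y_z=-sin15
g=np.array([0,0,1.])
# in plate coords, world z = (-s17,-s15,nz)
zx,zy=-np.sin(np.radians(17)),-np.sin(np.radians(15))
down=-(g-nrm*nrm[2]); down/=np.linalg.norm(down); side=np.cross(nrm,down)
a=np.arctan2(-zy,-zx)  # angle of downhill in plate coords
ex=np.cos(a)*down-np.sin(a)*side; ey=np.cross(nrm,ex)
print('ex',ex,'ey',ey,'yaw',np.degrees(np.arctan2(ex[1],ex[0])))
# plane intersect + extents
uv=np.c_[(Q-c)@ex,(Q-c)@ey]
print(cv2.minAreaRect((uv*1000).astype(np.float32)), np.percentile(uv,[0,.5,99.5,100],axis=0)*1000)
np.savez('plate.npz',n=nrm,c=c,ex=ex,ey=ey)
np.save('Q.npy',Q)
```

```text
442 403 0.024230735671035827
((628.0961303710938, 204.42083740234375), (80.62500762939453, 50.24132537841797), 73.17798614501953) [0.62902287 0.20765058]
[ 246  183   99   55 2609]
normal [ 0.29679998 -0.23946696  0.92442704] tilt 22.417884582836145 [ 0.52524137 -0.08519534  0.09365508] 2571 2598 rms 0.0015162742605013312
ex [ 0.12248598 -0.95050486 -0.28554805] ey [ 0.94705172  0.19798    -0.25277848] yaw -82.6570964843577
((22.55182647705078, 6.655067443847656), (257.6007080078125, 145.62725830078125), 1.7935246229171753) [[-107.05557655  -69.29434136]
 [-105.33152817  -66.97164215]
 [ 148.68864369   74.06488717]
 [ 153.35537101   76.91779952]]
```

View pics/crop1.png

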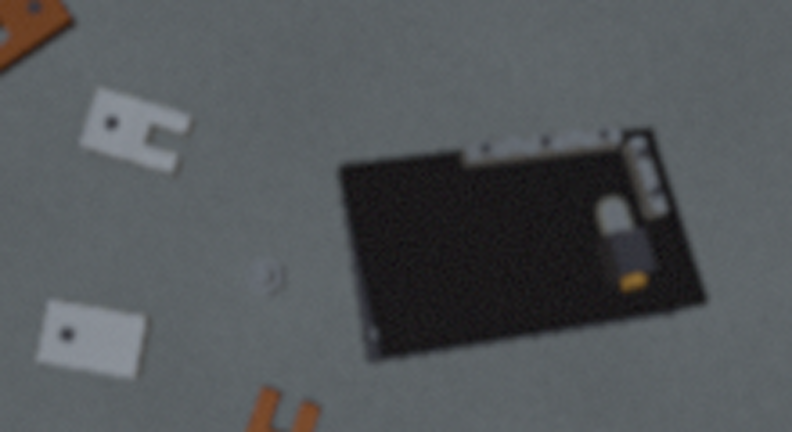

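Confirmed: the silver block at crop (135,130), full-size about (188,176), has the slot, which opens to the right and slightly down. The solid silver block below it is plain_block. Next I'll refine the plate pose.

```bash
cat >> h.py <<'E'
def plateR(yaw):
    s1,s2=np.sin(np.radians(17)),np.sin(np.radians(15))
    w=np.array([-s1,-s2,np.sqrt(1-s1**2-s2**2)]) # world z in plate coords
    ex=np.array([np.sqrt(1-s1**2),0,-s1])
    # ey: z=-s2, perpendicular to ex
    eyx=s1*-s2/ex[0]; ey=np.array([eyx,np.sqrt(1-s2**2-eyx**2),-s2])
    A=np.c_[ex,ey,np.cross(ex,ey)]
    return R.from_euler('z',yaw).as_matrix()@A
E
python3 - <<'E'
from h import *
from scipy.optimize import minimize
for cn in ['top','side']:
    d=dict(np.load(cn+'0.npz',allow_pickle=True)); W=cloud(d)
    im=d['image'].astype(int); dark=im.max(-1)<(30 if cn=='top' else 32)
    uc=np.array(proj(d,[0.534,-0.093,0.09])[0])
    v,u=np.indices(dark.shape); near=np.hypot(u-uc[0],v-uc[1])<80
    n,l,st,c=cv2.connectedComponentsWithStats((dark&near).astype(np.uint8)); i=1+st[1:,4].argmax()
    hull=cv2.convexHull(np.argwhere(l==i)[:,::-1].astype(np.int32))
    M=np.zeros(dark.shape,np.uint8)
    S=4
    tgt=np.zeros((384*S,512*S),np.uint8); cv2.fillPoly(tgt,[((hull+0.5)*S).astype(np.int32)],1)
    dist=cv2.distanceTransform(tgt,cv2.DIST_L2,5)
    def outline(q):
        A=plateR(q[0]); o=np.array([q[1],q[2],0.04+(q[3] if len(q)>3 else 0)])
        C=np.array([[-.230,-.136,0],[.032,-.136,0],[.032,.016,0],[-.230,.016,0]])
        return proj(d,C@A.T+o)
    def cost(q):
        m=np.zeros_like(tgt); cv2.fillPoly(m,[((outline(q)+.5)*S).astype(np.int32)],1)
        return (m!=tgt).sum()/S**2
    best=min((minimize(cost,[np.radians(y),0.58,-0.17],method='Nelder-Mead',options=dict(initial_simplex=np.array([[np.radians(y),.58,-.17],[np.radians(y)+.08,.58,-.17],[np.radians(y),.6,-.17],[np.radians(y),.58,-.15]]),xatol=1e-5,fatol=.1,maxiter=600)) for y in (-86,-83,-80)),key=lambda r:r.fun)
    q=best.x; print(cn,np.degrees(q[0]),q[1:],best.fun,tgt.sum()/S**2)
    A=plateR(q[0]);o=np.array([q[1],q[2],.04])
    L=(W-o)@A
    on=(l==i); print('plane z of dark pts (mm):',np.nanpercentile(L[on][:,2]*1000,[5,25,50,75,95]).round(1))
    ok=(L[...,0]>-.24)&(L[...,0]<.04)&(L[...,1]>-.14)&(L[...,1]<.02)
    for nm,lo,hi in [('12-18',.011,.019),('>20',.021,.04)]:
        k=ok&(L[...,2]>lo)&(L[...,2]<hi); X=L[k]*1000
        for a,nm2 in [((X[:,1]>-20)&(X[:,0]<-12),'fence'),((X[:,0]>-15)&(X[:,1]>-75),'stop'),((X[:,0]<-15)&(X[:,1]<-30),'plunger')]:
            Y=X[a]
            if len(Y): print(nm,nm2,len(Y),np.percentile(Y,[3,50,97],axis=0).round(0).tolist())
    img=d['image'][:,:,::-1].copy(); img=cv2.resize(img,None,fx=4,fy=4)
    cv2.polylines(img,[((outline(q)+.5)*4).astype(np.int32)],True,(0,0,255),1)
    for s in [[-.07,0,.007],[0,-.031,.008],[-.032,-.045,.0125],[-.145,-.064,0],[-.135,0,.014],[-.005,0,.014]]:
        cv2.circle(img,tuple(((proj(d,A@np.array(s)+o)[0]+.5)*4).astype(int)),4,(0,255,0),1)
    x,y=(uc*4).astype(int); cv2.imwrite(f'pics/fit_{cn}.png',img[y-260:y+260,x-300:x+300])
E
```

```text
top -81.27800474899502 [ 0.60609073 -0.18635511] 555.75 4157.5625
plane z of dark pts (mm): [-2.4 -0.8  0.3  1.5  3. ]
12-18 fence 185 [[-133.0, 1.0, 12.0], [-79.0, 7.0, 15.0], [-16.0, 14.0, 18.0]]
12-18 stop 96 [[-12.0, -59.0, 12.0], [3.0, -26.0, 16.0], [12.0, 12.0, 19.0]]
12-18 plunger 44 [[-47.0, -115.0, 11.0], [-43.0, -88.0, 16.0], [-27.0, -51.0, 19.0]]
>20 fence 1 [[-71.0, 10.0, 22.0], [-71.0, 10.0, 22.0], [-71.0, 10.0, 22.0]]
>20 stop 11 [[2.0, -48.0, 21.0], [7.0, -15.0, 22.0], [10.0, -9.0, 23.0]]
>20 plunger 190 [[-46.0, -109.0, 21.0], [-33.0, -87.0, 26.0], [-19.0, -51.0, 29.0]]
side -81.88310978051237 [ 0.60052032 -0.19554011] 152.5 3698.6875
plane z of dark pts (mm): [-5.1 -1.9 -1.  -0.1  1.2]
12-18 fence 159 [[-134.0, 6.0, 11.0], [-71.0, 12.0, 14.0], [-14.0, 19.0, 17.0]]
12-18 stop 86 [[-13.0, -53.0, 11.0], [3.0, -21.0, 15.0], [8.0, 14.0, 18.0]]
12-18 plunger 70 [[-49.0, -110.0, 11.0], [-27.0, -99.0, 15.0], [-21.0, -46.0, 19.0]]
>20 stop 1 [[3.0, -9.0, 21.0], [3.0, -9.0, 21.0], [3.0, -9.0, 21.0]]
>20 plunger 158 [[-50.0, -103.0, 21.0], [-35.0, -84.0, 25.0], [-22.0, -48.0, 28.0]]
```

View pics/fit_top.png

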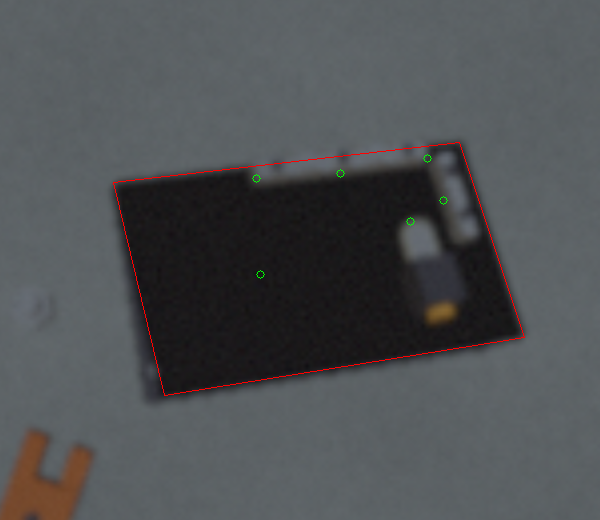

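View pics/fit_side.png

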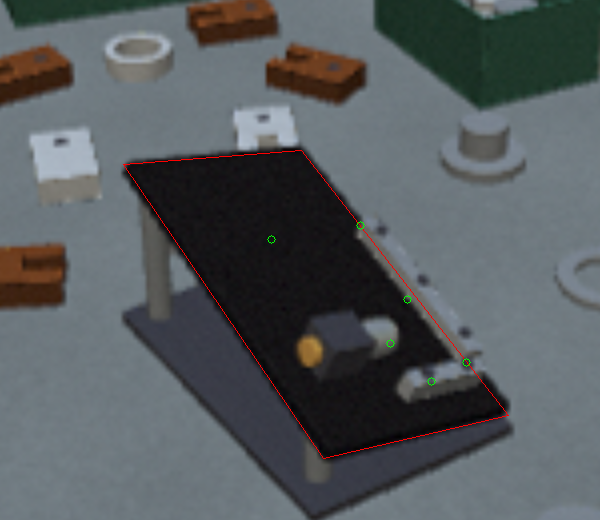

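```bash
cat > fit.py <<'E'
from h import *
from scipy.optimize import least_squares
def box(P,lo,hi):
    c=(np.array(lo)+hi)/2;h=(np.array(hi)-lo)/2
    q=abs(P-c)-h; return np.linalg.norm(np.maximum(q,0),axis=1)+np.minimum(q.max(1),0)
def sdf(P):
    a=box(P,[-.230,-.136,-.008],[.032,.016,0]);b=box(P,[-.135,0,0],[-.005,.013,.014])
    c=box(P,[-.047,-.111,0],[-.017,-.077,.028])
    return np.minimum(np.minimum(a,b),c)
sets={}
for cn in ['top','side']:
    d=dict(np.load(cn+'0.npz',allow_pickle=True)); W=cloud(d)
    o=np.array([.606,-.188,.04]);A=plateR(np.radians(-81.5)); L=(W-o)@A
    k=(L[...,0]>-.245)&(L[...,0]<.045)&(L[...,1]>-.15)&(L[...,1]<.03)&(L[...,2]>-.008)&(L[...,2]<.035)
    # drop stop & plunger nose regions
    k&=~((L[...,0]>-.02)&(L[...,0]<.03)&(L[...,1]>-.07)&(L[...,2]>.004))
    k&=~((L[...,0]>-.06)&(L[...,0]<-.01)&(L[...,1]>-.079)&(L[...,1]<-.03)&(L[...,2]>.004))
    k&=~((L[...,0]>-.06)&(L[...,0]<-.01)&(L[...,1]<-.109)&(L[...,2]>.004))
    sets[cn]=W[k]
def fit(P):
    f=lambda q: sdf((P-[q[1],q[2],.04+q[3]])@plateR(q[0]))
    return least_squares(f,[np.radians(-81.5),.606,-.188,0],loss='soft_l1',f_scale=.0015,diff_step=1e-4,x_scale=[.02,.01,.01,.01])
for nm,P in [('top',sets['top']),('side',sets['side']),('both',np.r_[sets['top'],sets['side']])]:
    r=fit(P); print(nm,len(P),np.degrees(r.x[0]).round(2),r.x[1:].round(4),abs(r.fun).mean())
E
python3 fit.py
```

```text
top 4570 -81.72 [ 6.081e-01 -1.870e-01 -4.000e-04] 0.0012769402385713665
side 3516 -81.61 [ 0.6071 -0.189  -0.0013] 0.0010151968716432906
both 8086 -81.73 [ 0.6074 -0.1882 -0.0008] 0.0012072655685245902
```

```bash
cat >> h.py <<'E'
O=np.array([.6074,-.1882,.0394]); A=plateR(np.radians(-81.73))
def cur():
    s=get_state();q=s['orientation'];return s['tcp_pos'],R.from_quat([q[1],q[2],q[3],q[0]]).as_matrix(),s
def rel(pos,Rt):
    p,Rc,s=cur(); d=Rc.T@(np.array(pos)-p)*1000; r=np.degrees(R.from_matrix(Rc.T@Rt).as_rotvec())
    print('shift',d.round(1),'turn',r.round(2),'clock',s['clock'])
def toolR(x,z):
    z=np.array(z)/np.linalg.norm(z);x=np.array(x)-np.dot(x,z)*z;x/=np.linalg.norm(x);return np.c_[x,np.cross(z,x),z]
def pl(v): return O+A@(np.array(v)/1000)
RG=toolR([np.cos(np.radians(73.2)),np.sin(np.radians(73.2)),0],[0,0,-1])
RP=toolR(-A[:,0],-A[:,2])
def st():
    p,Rc,s=cur(); print('t',s['clock'],'plate xyz',((p-O)@A*1000).round(1),'Fplate',(np.array(s['wrist_force'])@A).round(2),'gap',s['finger_gap'],'j',np.round(s['joint_pos'],2))
E
python3 - <<'E'
from h import *
print(pl([-145,-64,0]))
rel([.628,.204,.06],RG)
E
```

```text
[ 0.52721245 -0.06485141  0.09835832]
shift [-500.3 -144.2  147. ] turn [ 0.   -0.   84.06] clock 0.7
```

arm_command(motion=[{"x": -500, "y": -144, "z": 100, "rz": 84, "hand": -1}, {"x": -500, "y": -144, "z": 100, "rz": 84, "hand": -1}, {"x": -500, "y": -144, "z": 100, "rz": 84, "hand": -1}, {"x": -500, "y": -144, "z": 100, "rz": 84, "hand": -1}, {"x": -500, "y": -144, "z": 100, "rz": 84, "hand": -1}, {"x": -500, "y": -144, "z": 100, "rz": 84, "hand": -1}, {"x": -500, "y": -144, "z": 100, "rz": 84, "hand": -1}, {"x": -500, "y": -144, "z": 100, "rz": 84, "hand": -1}, {"x": -500, "y": -144, "z": 100, "rz": 84, "hand": -1}, {"x": -500, "y": -144, "z": 100, "rz": 84, "hand": -1}])

```text
invalid input at $.motion[0]: expected keys x, y, z, rx, ry, rz, hand
```

Run:
```python
from h import *
rel([.628,.204,.004],RG);st()
```

```text
shift [-500.3 -144.2  203. ] turn [ 0.   -0.   84.06] clock 0.7
t 0.7 plate xyz [-782.  -250.2 -136.6] Fplate [-1.24  0.72 -0.23] gap 0.08503827165736233 j [ 1.03  0.31  0.05  1.3  -0.    1.43]
```

arm_command(motion=[{"x": -500, "y": -144, "z": 100, "rx": 0, "ry": 0, "rz": 84, "hand": -1}, {"x": -500, "y": -144, "z": 100, "rx": 0, "ry": 0, "rz": 84, "hand": -1}, {"x": -500, "y": -144, "z": 100, "rx": 0, "ry": 0, "rz": 84, "hand": -1}, {"x": -500, "y": -144, "z": 100, "rx": 0, "ry": 0, "rz": 84, "hand": -1}, {"x": -500, "y": -144, "z": 100, "rx": 0, "ry": 0, "rz": 84, "hand": -1}, {"x": -500, "y": -144, "z": 100, "rx": 0, "ry": 0, "rz": 84, "hand": -1}, {"x": -500, "y": -144, "z": 100, "rx": 0, "ry": 0, "rz": 84, "hand": -1}, {"x": -500, "y": -144, "z": 100, "rx": 0, "ry": 0, "rz": 84, "hand": -1}, {"x": -500, "y": -144, "z": 100, "rx": 0, "ry": 0, "rz": 84, "hand": -1}, {"x": -500, "y": -144, "z": 100, "rx": 0, "ry": 0, "rz": 84, "hand": -1}])

```text
clock: 1.95
tcp_pos: [0.6291, 0.2021, 0.1058]
orientation: [-0.0, 0.804, 0.595, -0.0]
wrist_force: [-0.3, 0.2, -0.6]
finger_gap: 0.0855
```

Run:
```python
from h import *
rel([.628,.204,.004],RG);st()
```

```text
shift [  1.5  -1.5 101.8] turn [-0.05  0.03 -0.14] clock 1.95
t 1.95 plate xyz [-385.8   87.8  -25.7] Fplate [-0.06 -0.04 -0.66] gap 0.0855389659272618 j [ 0.19  0.52  0.11  1.16 -0.    2.06]
```

arm_command(motion=[{"x": 1, "y": -1, "z": 50, "rx": 0, "ry": 0, "rz": 0, "hand": -1}, {"x": 1, "y": -1, "z": 85, "rx": 0, "ry": 0, "rz": 0, "hand": -1}, {"x": 1, "y": -1, "z": 100, "rx": 0, "ry": 0, "rz": 0, "hand": -1}, {"x": 1, "y": -1, "z": 102, "rx": 0, "ry": 0, "rz": 0, "hand": -1}, {"x": 1, "y": -1, "z": 102, "rx": 0, "ry": 0, "rz": 0, "hand": -1}, {"x": 1, "y": -1, "z": 102, "rx": 0, "ry": 0, "rz": 0, "hand": -1}])

```text
clock: 2.7
tcp_pos: [0.6284, 0.2059, 0.0068]
orientation: [0.001, 0.802, 0.597, 0.001]
wrist_force: [0.6, 0.6, 0.7]
finger_gap: 0.0853
```

Run:
```python
from h import *
rel([.628,.204,.004],RG);st()
p=cam('side'); c=proj(p,[.63,.2,.02])[0].astype(int); save(p,'g1.png',(c[0]-70,c[1]-60,c[0]+70,c[1]+45),5)
```

```text
shift [-2.   0.2  2.8] turn [ 0.15 -0.09  0.07] clock 2.7
t 2.7 plate xyz [-360.6  113.6 -117.9] Fplate [-0.69  0.55  0.65] gap 0.08525532446206915 j [ 0.2   0.59 -0.03  0.95  0.    2.06]
```

View pics/g1.png

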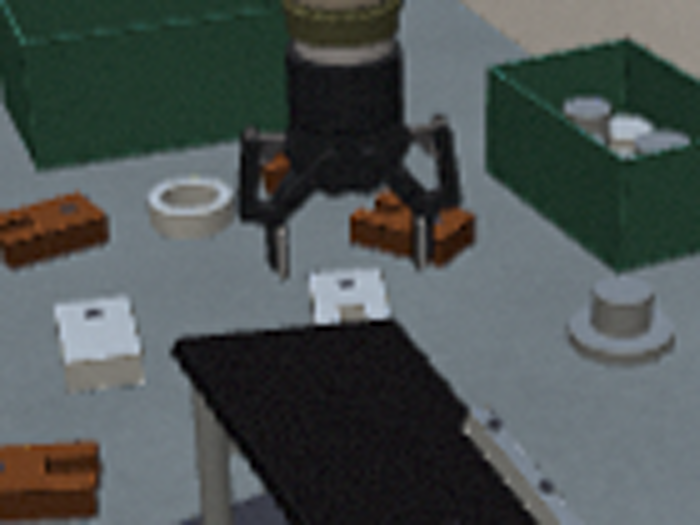

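Run:
```python
from h import *
p=cam('side'); P,Rc,s=cur(); print(P)
c0=proj(p,[.63,.2,.02])[0].astype(int)-[70,60]
for off in ([0,-.0425,-.013],[0,.0425,-.013],[0,0,0]): print((proj(p,P+Rc@np.array(off))[0]-c0)*5)
for b in ([.04,.025,.024],[-.04,.025,.024],[0,0,.024]):
    pass
th=np.radians(-106.8);c,sn=np.cos(th),np.sin(th);B=np.array([[c,-sn,0],[sn,c,0],[0,0,1]])
for b in ([.04,.025,.024],[.04,-.025,.024],[-.04,.025,.024],[-.04,-.025,.024]): print('b',(proj(p,[.628,.204,0]+B@np.array(b))[0]-c0)*5)
save(p,'g2.png',(c0[0],c0[1],c0[0]+140,c0[1]+105),5)
p=cam('top'); c=proj(p,[.63,.2,.02])[0].astype(int); save(p,'g3.png',(c[0]-50,c[1]-40,c[0]+50,c[1]+40),6)
```

```text
[0.62799473 0.20580777 0.0063604 ]
[285.04425091 304.4618923 ]
[408.80693865 295.69149448]
[347.66249614 316.70086775]
b [391.12369765 320.86074768]
b [316.25207888 326.08499576]
b [378.03961967 265.94764541]
b [306.79974788 270.72143846]
```

View pics/g2.png

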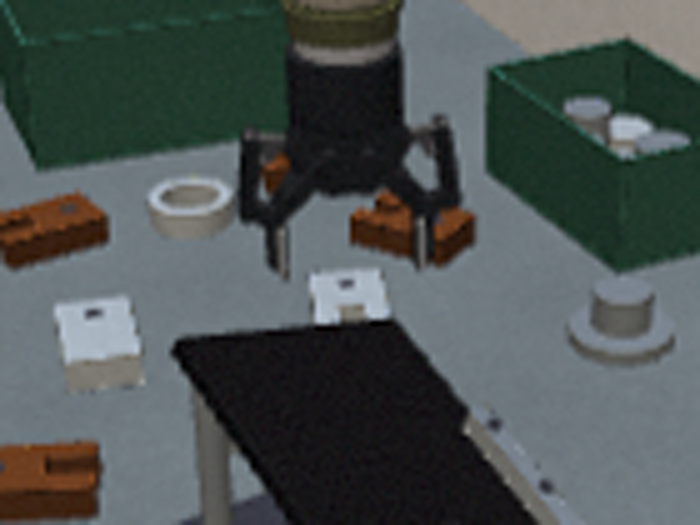

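View pics/g3.png

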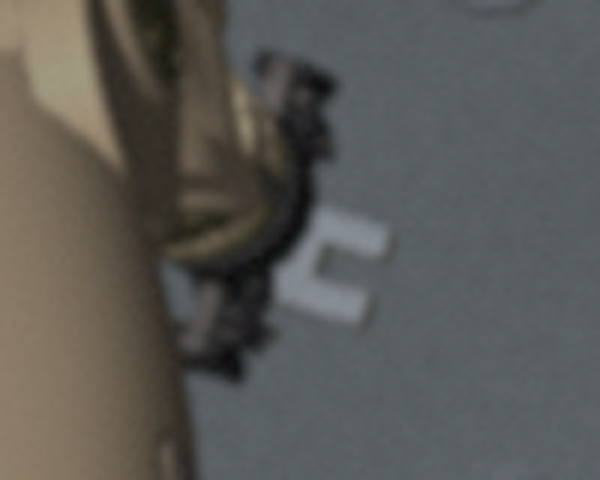

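Run:
```python
from h import *
p=cam('side'); W=cloud(p); P,Rc,s=cur(); print(P,s['clock'])
L=(W-P)@Rc*1000
k=(abs(L[...,0])<30)&(abs(L[...,1])<70)&(L[...,2]>-60)&(L[...,2]<8)
for sg in (-1,1):
    a=k&(sg*L[...,1]>30); 
    for lo in range(-60,8,8):
        b=a&(L[...,2]>=lo)&(L[...,2]<lo+8); X=L[b]
        if len(X): print(sg,lo,len(X),np.median(X,0).round(0),X.min(0).round(0),X.max(0).round(0))
```

```text
[0.62759283 0.20563871 0.00581015] 2.9
-1 -60 11 [-10. -48. -56.] [-14. -54. -59.] [ -5. -41. -52.]
-1 -52 7 [ -7. -48. -49.] [-16. -54. -50.] [ -1. -41. -44.]
-1 -44 4 [ -8. -43. -43.] [-12. -51. -44.] [ -6. -41. -42.]
-1 -4 3 [  6. -60.   4.] [  5. -63.   4.] [ 10. -42.   4.]
-1 4 25 [ 16. -48.   6.] [  6. -70.   4.] [ 28. -31.   8.]
1 -60 11 [ -9.  49. -56.] [-14.  45. -60.] [  8.  57. -52.]
1 -52 10 [ -8.  49. -48.] [-16.  45. -51.] [ 10.  57. -46.]
1 -44 4 [-10.  46. -42.] [-13.  45. -44.] [  7.  49. -38.]
1 -4 5 [ 2. 58.  4.] [-28.  35.   3.] [19. 66.  4.]
1 4 71 [ 2. 52.  6.] [-30.  31.   4.] [29. 69.  8.]
```

Run:
```python
from h import *
print(env.tcp_to_grasp,[a for a in dir(env) if a[0]!='_'])
p=dict(np.load('side0.npz',allow_pickle=True)); W=cloud(p)
P=np.array([.22224,.53036,.20702]);Rc=R.from_quat([.197084673,.98038647,0,0]).as_matrix()
L=(W-P)@Rc*1000
k=(abs(L[...,0])<30)&(abs(L[...,1])<70)&(L[...,2]>-90)&(L[...,2]<20)
for sg in (-1,1):
    a=k&(sg*L[...,1]>20)
    for lo in range(-90,20,8):
        X=L[a&(L[...,2]>=lo)&(L[...,2]<lo+8)]
        if len(X): print(sg,lo,len(X),np.median(X,0).round(0))
print(proj(p,P)*1.5, [proj(p,P+Rc@np.array([0,y,-.013]))*1.5 for y in (-.042,.042)])
p=cam('side');W=cloud(p);m=(np.abs(W[...,0]-.6)<.1)&(np.abs(W[...,1]-.2)<.1);print(np.nanmedian(W[m][:,2]))
save(p,'g4.png',(180,100,310,190),6)
```

```text
0.0187 ['MotionError', 'tcp_to_grasp']
-1 -90 12 [-14. -55. -86.]
-1 -82 10 [ -7. -59. -78.]
-1 -74 18 [ -6. -55. -70.]
-1 -66 18 [ -7. -54. -62.]
-1 -58 17 [ -8. -55. -54.]
-1 -50 14 [ -7. -53. -47.]
-1 -42 12 [ -2. -49. -40.]
1 -90 14 [-11.  49. -86.]
1 -82 17 [ -5.  44. -78.]
1 -74 18 [ -2.  45. -71.]
1 -66 15 [ -4.  41. -62.]
1 -58 17 [ -4.  41. -54.]
1 -50 15 [ -4.  43. -46.]
1 -42 8 [ -3.  45. -39.]
[[150.85921407 169.14056772]] [array([[143.66261074, 169.89339608]]), array([[155.38516413, 157.87428858]])]
0.3493973789700578
```

View pics/g4.png

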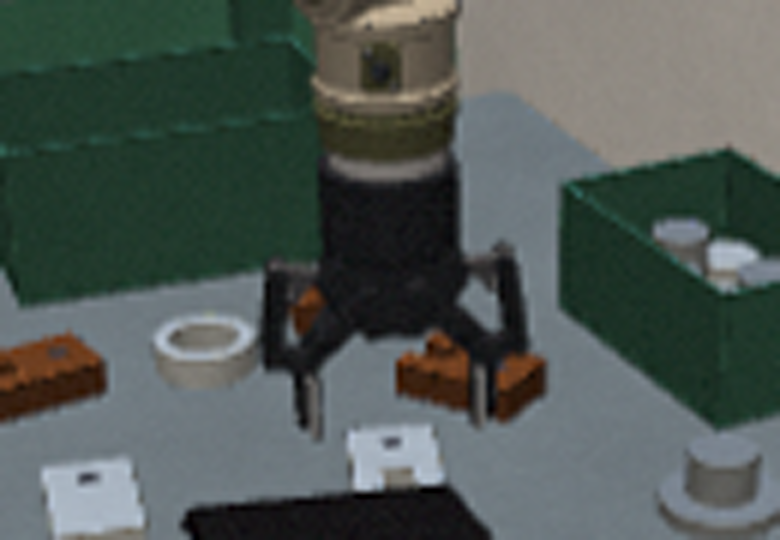

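Run:
```python
from h import *
p=cam('side');W=cloud(p);P,Rc,s=cur();L=(W-P)@Rc*1000
print(P,s['wrist_force'])
for u,vv in [(180+400/6,range(138,160)),(180+312/6,range(155,178)),(180+480/6,range(155,178))]:
    for v in vv: print(int(u),v,L[v,int(u)].round(0),W[v,int(u)].round(3),p['image'][v,int(u)])
```

```text
[0.62729524 0.20555988 0.00537827] [ 1.3483139  -0.21361118 -0.0156327 ]
246 138 [ -33.    4. -171.] [0.621 0.173 0.177] [17 19 24]
246 139 [ -34.    3. -168.] [0.621 0.172 0.174] [21 24 25]
246 140 [ -38.    3. -167.] [0.619 0.168 0.172] [25 25 24]
246 141 [ -37.    3. -163.] [0.619 0.169 0.168] [16 18 24]
246 142 [ -35.    3. -158.] [0.62  0.172 0.164] [20 17 20]
246 143 [ -40.    2. -158.] [0.618 0.166 0.163] [20 18 24]
246 144 [ -38.    2. -153.] [0.619 0.168 0.159] [17 15 16]
246 145 [  -9.    5. -137.] [0.629 0.195 0.142] [17 18 25]
246 146 [ -10.    5. -134.] [0.629 0.195 0.139] [25 24 26]
246 147 [ -14.    4. -132.] [0.627 0.191 0.137] [21 21 22]
246 148 [ -11.    4. -127.] [0.628 0.194 0.133] [19 22 25]
246 149 [  -9.    5. -123.] [0.629 0.195 0.128] [24 27 25]
246 150 [ -14.    4. -121.] [0.627 0.191 0.127] [24 26 28]
246 151 [ -13.    4. -117.] [0.627 0.192 0.122] [24 25 26]
246 152 [ -15.    4. -114.] [0.627 0.19  0.12 ] [29 29 27]
246 153 [ -12.    4. -110.] [0.627 0.192 0.115] [19 17 22]
246 154 [ -11.    4. -106.] [0.628 0.194 0.111] [13 17 18]
246 155 [  -9.    4. -10
[... 2221 characters left out ...]
60 166 [-14.  49. -60.] [0.67  0.178 0.065] [102 100  96]
260 167 [ -8.  50. -53.] [0.673 0.183 0.059] [101  98  96]
260 168 [-13.  49. -52.] [0.671 0.179 0.057] [101  99  96]
260 169 [-11.  50. -47.] [0.672 0.181 0.052] [99 97 94]
260 170 [-13.  49. -44.] [0.671 0.179 0.049] [98 98 97]
260 171 [-16.  49. -42.] [0.67  0.177 0.047] [ 99 105 108]
260 172 [67. 59.  6.] [ 0.703  0.253 -0.   ] [116 127 133]
260 173 [63. 59.  8.] [ 0.702  0.249 -0.003] [116 127 132]
260 174 [51. 57.  5.] [ 0.697  0.238 -0.   ] [116 127 132]
260 175 [46. 56.  7.] [ 0.695  0.233 -0.001] [115 127 134]
260 176 [37. 55.  6.] [ 0.691  0.225 -0.001] [114 126 132]
260 177 [32. 55.  7.] [ 0.689  0.22  -0.002] [114 124 130]
```

The camera shows the open fingertips about 40 mm above the table, although the reported TCP (z = 5 mm) puts them at about 18 mm. The gripper body is off by the same roughly 25 mm. The descent has to follow the camera, so I'll go down in steps and watch the force.

arm_command(motion=[{"x": -1, "y": 0, "z": 8, "rx": 0, "ry": 0, "rz": 0, "hand": -1}, {"x": -1, "y": 0, "z": 14, "rx": 0, "ry": 0, "rz": 0, "hand": -1}, {"x": -1, "y": 0, "z": 14, "rx": 0, "ry": 0, "rz": 0, "hand": -1}, {"x": -1, "y": 0, "z": 14, "rx": 0, "ry": 0, "rz": 0, "hand": -1}])

```text
clock: 3.5
tcp_pos: [0.6267, 0.2046, -0.0092]
orientation: [-0.0, 0.802, 0.597, -0.0]
wrist_force: [-1.0, 0.0, 0.1]
finger_gap: 0.0852
```

```bash
cat >> h.py <<'E'
def tips(p=None,ymin=25,ymax=70):
    p=p or cam('side');W=cloud(p);P,Rc,s=cur();L=(W-P)@Rc*1000
    k=(abs(L[...,0])<22)&(abs(L[...,1])<ymax)&(L[...,2]>-75)&(W[...,2]>.012)
    for sg in (-1,1):
        X=L[k&(sg*L[...,1]>ymin)]; X=X[X[:,2]>-68]
        print('tips',sg,len(X),np.median(X,0).round(1),'tip z',np.percentile(X[:,2],[50,90,97,100]).round(0))
    return p
E
python3 - <<'E'
from h import *
rel([.628,.204,.004],RG);st()
p=tips(); save(p,'g5.png',(180,100,310,190),6)
E
```

```text
shift [ -0.2   1.4 -13.2] turn [-0.01  0.    0.07] clock 3.5
t 3.5 plate xyz [-354.9  115.9 -132.9] Fplate [-0.21 -0.97 -0.19] gap 0.0851820035354674 j [ 0.19  0.61 -0.05  0.92  0.    2.06]
tips -1 33 [ -9.2 -47.8 -54.1] tip z [-54. -43. -40. -37.]
tips 1 39 [ -7.6  49.3 -54.6] tip z [-55. -42. -37. -33.]
```

View pics/g5.png

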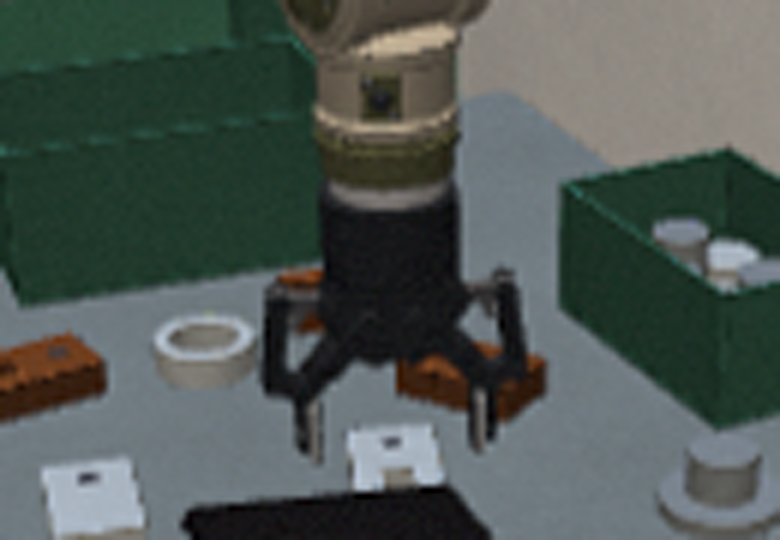

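arm_command(motion=[{"x": 0, "y": 0, "z": 6, "rx": 0, "ry": 0, "rz": 0, "hand": -1}, {"x": 0, "y": 0, "z": 11, "rx": 0, "ry": 0, "rz": 0, "hand": -1}, {"x": 0, "y": 0, "z": 11, "rx": 0, "ry": 0, "rz": 0, "hand": -1}, {"x": 0, "y": 0, "z": 11, "rx": 0, "ry": 0, "rz": 0, "hand": -1}])

```text
clock: 4.05
tcp_pos: [0.6268, 0.2046, -0.02]
orientation: [-0.0, 0.802, 0.597, 0.0]
wrist_force: [-0.3, -0.2, -0.7]
finger_gap: 0.0853
```

Run:
```python
from h import *
rel([.628,.204,.004],RG);st()
p=tips(); save(p,'g6.png',(180,100,310,190),6)
```

```text
shift [ -0.2   1.3 -24. ] turn [-0.   -0.    0.07] clock 4.05
t 4.05 plate xyz [-351.7  118.8 -142.8] Fplate [ 0.31 -0.11 -0.66] gap 0.08526691314096692 j [ 0.19  0.62 -0.06  0.9   0.    2.06]
tips -1 31 [ -9.9 -47.8 -55.6] tip z [-56. -45. -44. -42.]
tips 1 39 [ -7.3  49.3 -53.8] tip z [-54. -40. -37. -35.]
```

View pics/g6.png

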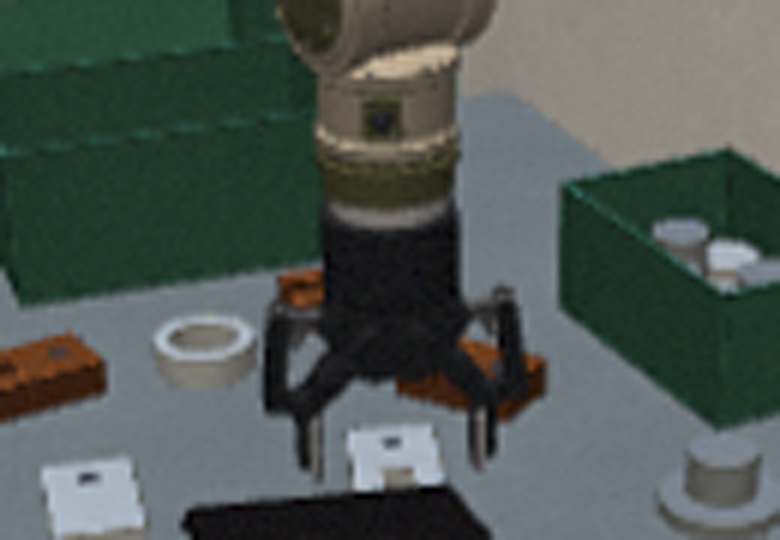

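Tips are now level with the block's sides, at about (318,475) and (480,465) in the crop. Closing.

arm_command(motion=[{"x": 0, "y": 1, "z": 0, "rx": 0, "ry": 0, "rz": 0, "hand": 1}, {"x": 0, "y": 1, "z": 0, "rx": 0, "ry": 0, "rz": 0, "hand": 1}, {"x": 0, "y": 1, "z": 0, "rx": 0, "ry": 0, "rz": 0, "hand": 1}, {"x": 0, "y": 1, "z": 0, "rx": 0, "ry": 0, "rz": 0, "hand": 1}, {"x": 0, "y": 1, "z": 0, "rx": 0, "ry": 0, "rz": 0, "hand": 1}, {"x": 0, "y": 1, "z": 0, "rx": 0, "ry": 0, "rz": 0, "hand": 1}], force=40)

```text
clock: 4.85
tcp_pos: [0.6279, 0.2044, -0.0196]
orientation: [0.0, 0.802, 0.597, 0.0]
wrist_force: [-1.0, 0.3, 4.6]
finger_gap: 0.0491
```

Run:
```python
from h import *
st()
p=tips(ymin=15,ymax=50); save(p,'g7.png',(180,100,310,190),6)
```

```text
t 4.85 plate xyz [-351.5  119.7 -142.1] Fplate [-1.73 -2.09  3.84] gap 0.04910312061316335 j [ 0.19  0.62 -0.05  0.9   0.    2.06]
tips -1 51 [ -9.5 -27.1 -46.9] tip z [-47. -39. -36. -33.]
tips 1 62 [ -9.1  27.9 -45. ] tip z [-45. -41. -36. -33.]
```

View pics/g7.png

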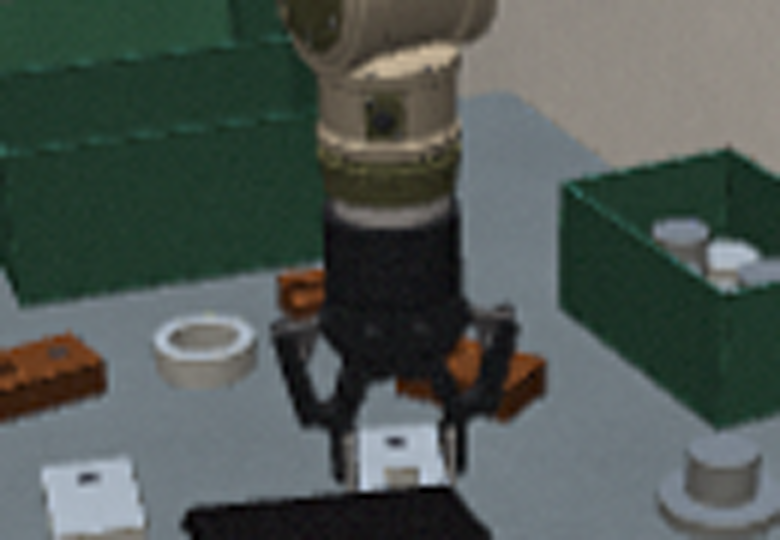

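arm_command(motion=[{"x": 0, "y": 0, "z": -10, "rx": 0, "ry": 0, "rz": 0, "hand": 1}, {"x": 0, "y": 0, "z": -50, "rx": 0, "ry": 0, "rz": 0, "hand": 1}, {"x": 0, "y": 0, "z": -100, "rx": 0, "ry": 0, "rz": 0, "hand": 1}, {"x": 0, "y": 0, "z": -150, "rx": 0, "ry": 0, "rz": 0, "hand": 1}, {"x": 0, "y": 0, "z": -180, "rx": 0, "ry": 0, "rz": 0, "hand": 1}, {"x": 0, "y": 0, "z": -190, "rx": 0, "ry": 0, "rz": 0, "hand": 1}, {"x": 0, "y": 0, "z": -190, "rx": 0, "ry": 0, "rz": 0, "hand": 1}])

```text
clock: 5.78
tcp_pos: [0.6277, 0.2043, 0.1696]
orientation: [-0.0, 0.802, 0.597, -0.0]
wrist_force: [-0.5, -0.7, -2.8]
finger_gap: 0.0491
```

Run:
```python
from h import *
st(); rel(pl([-145,-64,40]),RP)
```

```text
t 5.775 plate xyz [-406.7   70.5   32. ] Fplate [ 1.38  0.11 -2.58] gap 0.049079729348529964 j [0.19 0.49 0.22 1.3  0.   2.06]
shift [-292.3   -4.1   34.4] turn [ 19.04  13.24 -27.  ] clock 5.775
```

arm_command(motion=[{"x": -60, "y": 0, "z": 0, "rx": 4, "ry": 3, "rz": -6, "hand": 1}, {"x": -120, "y": 0, "z": 10, "rx": 8, "ry": 6, "rz": -12, "hand": 1}, {"x": -180, "y": -2, "z": 20, "rx": 12, "ry": 9, "rz": -18, "hand": 1}, {"x": -240, "y": -4, "z": 30, "rx": 16, "ry": 11, "rz": -23, "hand": 1}, {"x": -280, "y": -4, "z": 34, "rx": 19, "ry": 13.2, "rz": -27, "hand": 1}, {"x": -292, "y": -4, "z": 34, "rx": 19, "ry": 13.2, "rz": -27, "hand": 1}, {"x": -292, "y": -4, "z": 34, "rx": 19, "ry": 13.2, "rz": -27, "hand": 1}, {"x": -292, "y": -4, "z": 34, "rx": 19, "ry": 13.2, "rz": -27, "hand": 1}, {"x": -292, "y": -4, "z": 34, "rx": 19, "ry": 13.2, "rz": -27, "hand": 1}])

```text
clock: 6.9
tcp_pos: [0.54, -0.0727, 0.1365]
orientation: [-0.198, 0.625, 0.755, -0.006]
wrist_force: [-0.1, 1.3, -3.1]
finger_gap: 0.0489
```

Run:
```python
from h import *
st(); rel(pl([-145,-64,0]),RP)
p=cam('side'); c=proj(p,pl([-145,-64,30]))[0].astype(int); save(p,'h1.png',(c[0]-65,c[1]-60,c[0]+65,c[1]+40),6)
np.savez('h1.npz',**p)
W=cloud(p); L=(W-O)@A*1000; im=p['image'].astype(int)
k=(abs(L[...,0]+145)<60)&(abs(L[...,1]+64)<45)&(L[...,2]>30)&(L[...,2]<120)
br=k&(im.min(-1)>110)
X=L[br]; print(len(X),np.percentile(X,[2,50,98],axis=0).round(0))
for lo in range(30,120,8):
    X=L[k&(L[...,2]>=lo)&(L[...,2]<lo+8)]
    if len(X): print(lo,len(X),X.min(0).round(0),X.max(0).round(0))
```

```text
t 6.9 plate xyz [-147.   -63.5   40.9] Fplate [-0.32  1.   -3.17] gap 0.04891853450370777 j [-0.35  0.62  0.27  1.6   0.12  1.01]
shift [-1.9 -0.6 40.9] turn [0.06 0.11 0.13] clock 6.9
343 [[-183.  -91.   62.]
 [-131.  -71.   83.]
 [-107.  -39.   87.]]
54 9 [-187.  -88.   61.] [-106.  -51.   62.]
62 76 [-184.  -94.   62.] [-104.  -41.   70.]
70 92 [-185.  -99.   70.] [-104.  -41.   78.]
78 261 [-185. -102.   78.] [-104.  -28.   86.]
86 58 [-183. -103.   86.] [-105.  -27.   94.]
94 49 [-158. -104.   94.] [-133.  -27.  102.]
102 34 [-154. -102.  102.] [-133.  -27.  110.]
110 46 [-157. -109.  110.] [-131.  -23.  118.]
118 11 [-159. -100.  118.] [-133.  -32.  120.]
```

View pics/h1.png

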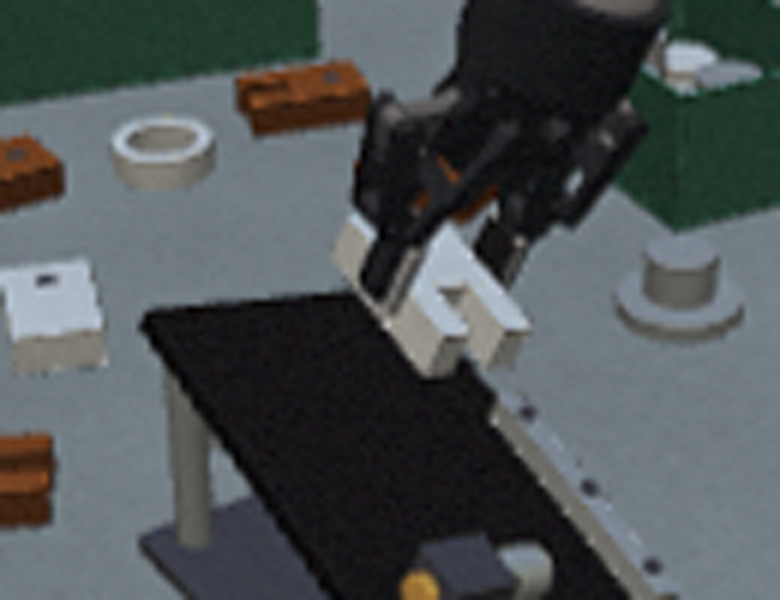

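Block is held flat, slot facing downhill, and centred about (-145,-66) on the plate with its bottom ~61 mm above the face. Lowering.

arm_command(motion=[{"x": -1, "y": 1, "z": 30, "rx": 0, "ry": 0, "rz": 0, "hand": 1}, {"x": -1, "y": 1, "z": 50, "rx": 0, "ry": 0, "rz": 0, "hand": 1}, {"x": -1, "y": 1, "z": 56, "rx": 0, "ry": 0, "rz": 0, "hand": 1}, {"x": -1, "y": 1, "z": 56, "rx": 0, "ry": 0, "rz": 0, "hand": 1}, {"x": -1, "y": 1, "z": 56, "rx": 0, "ry": 0, "rz": 0, "hand": 1}])

```text
clock: 7.58
tcp_pos: [0.5245, -0.0617, 0.0847]
orientation: [-0.198, 0.626, 0.755, -0.006]
wrist_force: [-0.7, 0.3, -2.0]
finger_gap: 0.0488
```

Run:
```python
from h import *
st(); rel(pl([-145,-64,-20]),RP)
```

```text
t 7.575 plate xyz [-144.4  -62.3  -14.1] Fplate [ 0.23 -0.09 -2.09] gap 0.04876782298923901 j [-0.34  0.61  0.13  1.46  0.12  1.02]
shift [ 0.6 -1.7  5.9] turn [0.13 0.11 0.03] clock 7.575
```

arm_command(motion=[{"x": 0, "y": 0, "z": 1.5, "rx": 0, "ry": 0, "rz": 0, "hand": 1}, {"x": 0, "y": 0, "z": 3, "rx": 0, "ry": 0, "rz": 0, "hand": 1}, {"x": 0, "y": 0, "z": 4, "rx": 0, "ry": 0, "rz": 0, "hand": 1}, {"x": 0, "y": 0, "z": 4, "rx": 0, "ry": 0, "rz": 0, "hand": 1}])

```text
clock: 8.07
tcp_pos: [0.5224, -0.0606, 0.0801]
orientation: [-0.199, 0.626, 0.754, -0.006]
wrist_force: [1.0, -0.2, -2.5]
finger_gap: 0.0491
```

arm_command(motion=[{"x": 0, "y": 0, "z": 1, "rx": 0, "ry": 0, "rz": 0, "hand": 1}, {"x": 0, "y": 0, "z": 1, "rx": 0, "ry": 0, "rz": 0, "hand": 1}])

```text
clock: 8.32
tcp_pos: [0.5221, -0.0603, 0.0792]
orientation: [-0.199, 0.626, 0.754, -0.006]
wrist_force: [0.6, 0.3, -2.1]
finger_gap: 0.0492
```

Run:
```python
from h import *
st()
p=cam('side'); c=proj(p,pl([-145,-64,10]))[0].astype(int); save(p,'h2.png',(c[0]-65,c[1]-60,c[0]+65,c[1]+40),6)
```

```text
t 8.325 plate xyz [-144.4  -62.8  -20.3] Fplate [ 0.42  1.12 -1.79] gap 0.049241140232983094 j [-0.34  0.61  0.11  1.45  0.12  1.02]
```

View pics/h2.png

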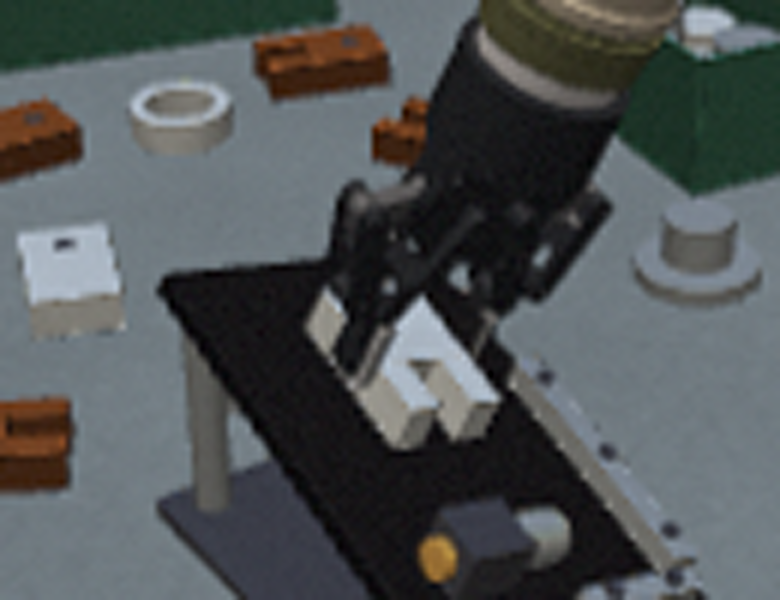

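Very near contact. One mm at a time.

arm_command(motion=[{"x": 0, "y": 0, "z": 1, "rx": 0, "ry": 0, "rz": 0, "hand": 1}, {"x": 0, "y": 0, "z": 1, "rx": 0, "ry": 0, "rz": 0, "hand": 1}])

```text
clock: 8.62
tcp_pos: [0.5223, -0.0603, 0.079]
orientation: [-0.198, 0.626, 0.754, -0.006]
wrist_force: [-0.5, -1.8, 3.0]
finger_gap: 0.0491
```

arm_command(motion=[{"x": 0, "y": 0, "z": 1, "rx": 0, "ry": 0, "rz": 0, "hand": 1}, {"x": 0, "y": 0, "z": 1, "rx": 0, "ry": 0, "rz": 0, "hand": 1}])

```text
clock: 8.88
tcp_pos: [0.5224, -0.0603, 0.0788]
orientation: [-0.197, 0.626, 0.754, -0.006]
wrist_force: [0.2, -1.7, 8.3]
finger_gap: 0.0491
```

Run:
```python
from h import *
st()
```

```text
t 8.875 plate xyz [-144.2  -62.5  -20.6] Fplate [-0.84 -2.35  8.09] gap 0.04907276946509805 j [-0.34  0.61  0.11  1.45  0.12  1.02]
```

arm_command(motion=[{"x": 0, "y": 0, "z": -1, "rx": 0, "ry": 0, "rz": 0, "hand": 1}, {"x": 0, "y": 0, "z": -1, "rx": 0, "ry": 0, "rz": 0, "hand": -1}, {"x": 0, "y": 0, "z": -1, "rx": 0, "ry": 0, "rz": 0, "hand": -1}, {"x": 0, "y": 0, "z": -1, "rx": 0, "ry": 0, "rz": 0, "hand": -1}, {"x": 0, "y": 0, "z": -15, "rx": 0, "ry": 0, "rz": 0, "hand": -1}, {"x": 0, "y": 0, "z": -60, "rx": 0, "ry": 0, "rz": 0, "hand": -1}, {"x": 0, "y": 0, "z": -110, "rx": 0, "ry": 0, "rz": 0, "hand": -1}, {"x": 0, "y": 0, "z": -130, "rx": 0, "ry": 0, "rz": 0, "hand": -1}, {"x": 0, "y": 0, "z": -130, "rx": 0, "ry": 0, "rz": 0, "hand": -1}])

```text
clock: 10.0
tcp_pos: [0.5628, -0.0917, 0.1989]
orientation: [-0.197, 0.626, 0.754, -0.006]
wrist_force: [-0.5, 0.2, -0.7]
finger_gap: 0.0853
```

```bash
cat >> h.py <<'E'
def blk(p):
    W=cloud(p); L=(W-O)@A*1000; im=p['image'].astype(int)
    k=(L[...,0]>-230)&(L[...,0]<15)&(L[...,1]>-80)&(L[...,1]<-3)&(L[...,2]>19)&(L[...,2]<29)&(im.min(-1)>90)
    X=L[k]; 
    if len(X)>20: print('block top pts',len(X),np.percentile(X,[1,50,99],axis=0).round(0).tolist(),cv2.minAreaRect(X[:,:2].astype(np.float32)))
E
python3 - <<'E'
from h import *
st()
p=cam('side'); blk(p); c=proj(p,pl([-85,-64,10]))[0].astype(int); save(p,'i1.png',(c[0]-65,c[1]-50,c[0]+65,c[1]+50),6)
p=cam('top'); blk(p);c=proj(p,pl([-85,-64,10]))[0].astype(int); save(p,'i2.png',(c[0]-65,c[1]-50,c[0]+65,c[1]+50),6)
E
```

```text
t 10.0 plate xyz [-144.1  -62.3  110. ] Fplate [-0.07 -0.27 -0.84] gap 0.08527648934028509 j [-0.37  0.66  0.49  1.78  0.11  1.  ]
block top pts 351 [[-120.0, -71.0, 19.0], [-77.0, -36.0, 24.0], [-23.0, -3.0, 26.0]] ((-58.38834762573242, -33.75742721557617), (66.4392318725586, 133.522705078125), 74.7389144897461)
block top pts 21 [[-124.0, -21.0, 21.0], [-120.0, -10.0, 25.0], [-110.0, -4.0, 28.0]] ((-119.75704193115234, -10.89966869354248), (22.302501678466797, 10.01953411102295), 54.70097732543945)
```

View pics/i1.png

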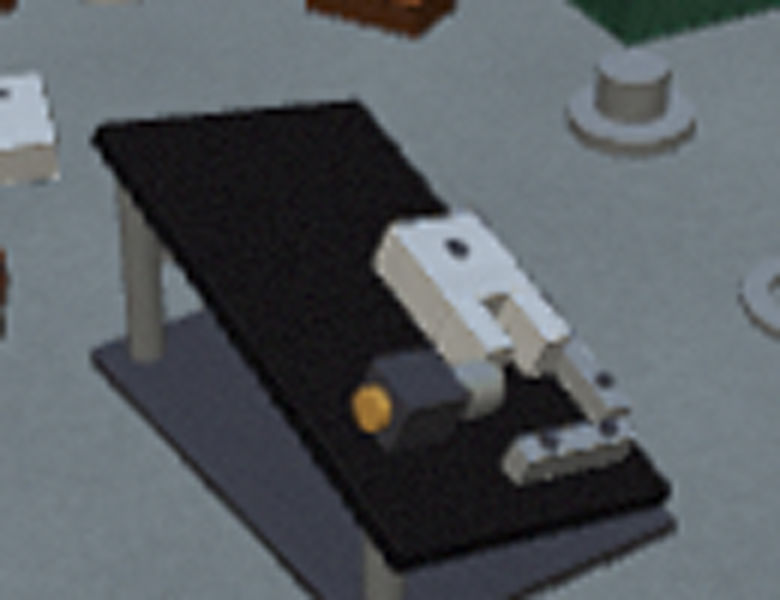

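View pics/i2.png

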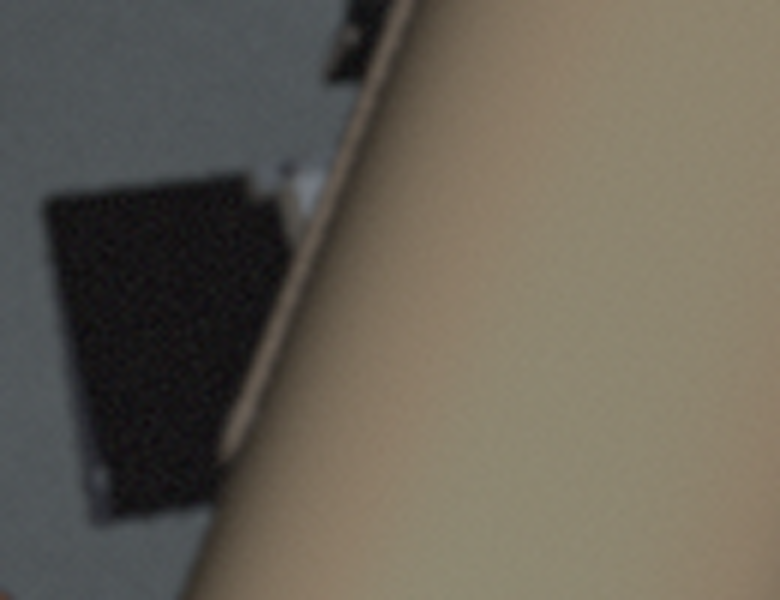

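The block slid down and rests on the fence with its near prong against the plunger nose, around (490,370) in the side crop. Its plain end is at x of about -122. Next: close the fingers and move behind the plain end.

arm_command(motion=[{"x": 8, "y": 20, "z": 20, "rx": 0, "ry": 0, "rz": 0, "hand": 1}, {"x": 10, "y": 37, "z": 50, "rx": 0, "ry": 0, "rz": 0, "hand": 1}, {"x": 10, "y": 37, "z": 80, "rx": 0, "ry": 0, "rz": 0, "hand": 1}, {"x": 10, "y": 37, "z": 90, "rx": 0, "ry": 0, "rz": 0, "hand": 1}, {"x": 10, "y": 37, "z": 90, "rx": 0, "ry": 0, "rz": 0, "hand": 1}, {"x": 10, "y": 37, "z": 90, "rx": 0, "ry": 0, "rz": 0, "hand": 1}, {"x": 10, "y": 37, "z": 90, "rx": 0, "ry": 0, "rz": 0, "hand": 1}, {"x": 10, "y": 37, "z": 90, "rx": 0, "ry": 0, "rz": 0, "hand": 1}])

```text
clock: 11.1
tcp_pos: [0.5678, -0.0523, 0.1082]
orientation: [-0.198, 0.626, 0.754, -0.006]
wrist_force: [0.9, -0.1, -0.5]
finger_gap: 0.0
```

```bash
cat >> h.py <<'E'
def look(name):
    p=cam('side'); c=proj(p,pl([-95,-50,25]))[0].astype(int); save(p,name,(c[0]-65,c[1]-50,c[0]+65,c[1]+50),6)
    W=cloud(p); L=(W-O)@A*1000; im=p['image'].astype(int)
    P,Rc,s=cur(); t=(P-O)@A*1000
    # finger profile near TCP
    k=(abs(L[...,0]-t[0])<22)&(abs(L[...,1]-t[1])<35)&(L[...,2]>28)&(L[...,2]<t[2]+70)
    X=L[k]
    if len(X): print('fingers min/max',np.percentile(X,[1,50,99],axis=0).round(0).tolist())
    k=(L[...,0]>-200)&(L[...,0]<-15)&(L[...,1]>-54)&(L[...,1]<2)&(L[...,2]>20)&(L[...,2]<28)&(im.min(-1)>100)
    X=L[k]; print('block top',len(X),np.percentile(X,[2,50,98],axis=0).round(0).tolist())
    return p
E
python3 - <<'E'
from h import *
st();rel(pl([-152,-25,-18]),RP);look('j1.png')
E
```

```text
t 11.1 plate xyz [-154.2  -25.6   18.6] Fplate [ 0.33  0.98 -0.2 ] gap 4.319667736236629e-05 j [-0.31  0.68  0.3   1.57  0.13  1.05]
shift [-2.1  0.5 36.6] turn [ 0.12  0.08 -0.  ] clock 11.1
fingers min/max [[-160.0, -40.0, 44.0], [-145.0, -32.0, 66.0], [-140.0, -12.0, 88.0]]
block top 313 [[-119.0, -52.0, 20.0], [-83.0, -31.0, 24.0], [-42.0, -2.0, 26.0]]
```

View pics/j1.png

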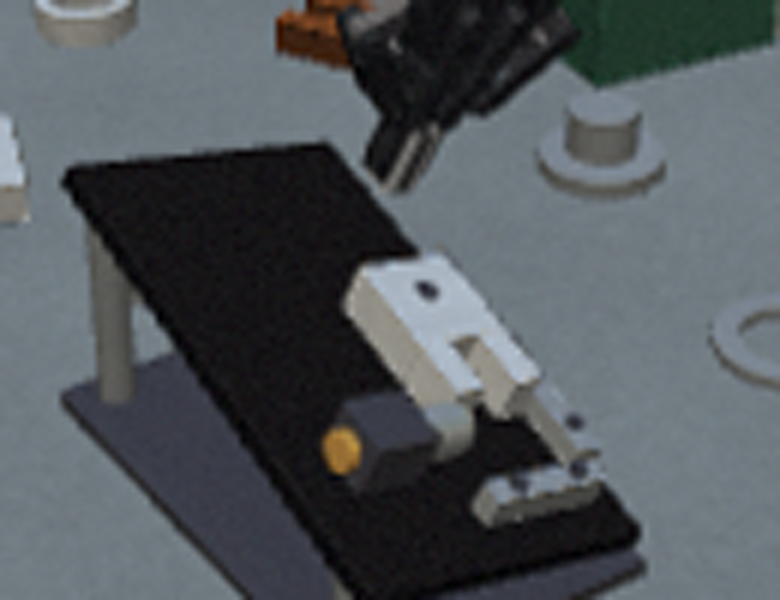

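Shut fingertips stand ~25 mm short of the reported TCP, consistent with before. Going down behind the block with the tips ~7 mm above the plate.

arm_command(motion=[{"x": 0, "y": 0.5, "z": 20, "rx": 0, "ry": 0, "rz": 0, "hand": 1}, {"x": 0, "y": 0.5, "z": 32, "rx": 0, "ry": 0, "rz": 0, "hand": 1}, {"x": 0, "y": 0.5, "z": 36, "rx": 0, "ry": 0, "rz": 0, "hand": 1}, {"x": -4, "y": 0.5, "z": 36, "rx": 0, "ry": 0, "rz": 0, "hand": 1}, {"x": -9, "y": 0.5, "z": 36, "rx": 0, "ry": 0, "rz": 0, "hand": 1}, {"x": -13, "y": 0.5, "z": 36, "rx": 0, "ry": 0, "rz": 0, "hand": 1}, {"x": -13, "y": 0.5, "z": 36, "rx": 0, "ry": 0, "rz": 0, "hand": 1}])

```text
clock: 12.02
tcp_pos: [0.5587, -0.0561, 0.0705]
orientation: [-0.198, 0.626, 0.754, -0.006]
wrist_force: [-0.4, 0.0, 0.3]
finger_gap: -0.0005
```

Run:
```python
from h import *
st();look('j2.png')
```

```text
t 12.025 plate xyz [-140.8  -25.2  -18. ] Fplate [-0.17 -0.5   0.14] gap -0.0005260585833356736 j [-0.32  0.69  0.22  1.48  0.13  1.04]
fingers min/max [[-146.0, -39.0, 29.0], [-131.0, -31.0, 38.0], [-126.0, -7.0, 52.0]]
block top 318 [[-119.0, -52.0, 20.0], [-82.0, -30.0, 24.0], [-42.0, -2.0, 26.0]]
```

View pics/j2.png

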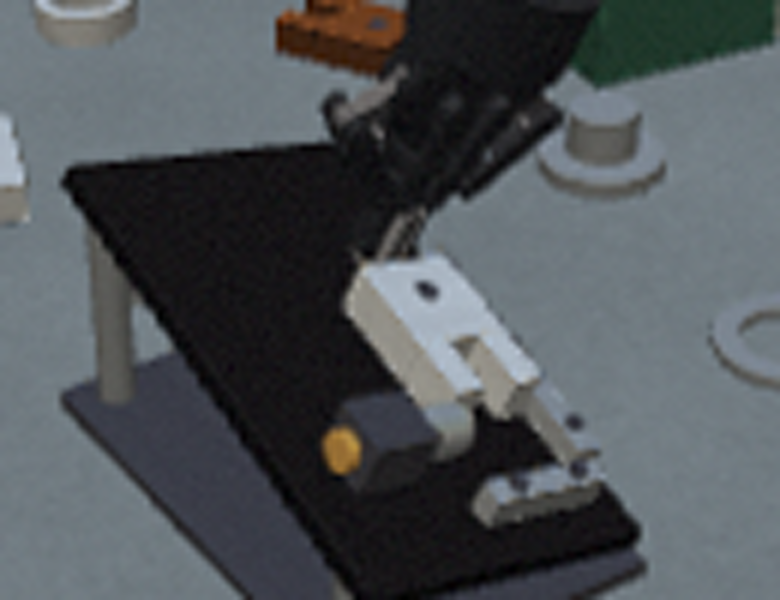

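arm_command(motion=[{"x": -1.5, "y": 0, "z": 0, "rx": 0, "ry": 0, "rz": 0, "hand": 1}, {"x": -3, "y": 0, "z": 0, "rx": 0, "ry": 0, "rz": 0, "hand": 1}, {"x": -4.5, "y": 0, "z": 0, "rx": 0, "ry": 0, "rz": 0, "hand": 1}, {"x": -6, "y": 0, "z": 0, "rx": 0, "ry": 0, "rz": 0, "hand": 1}])

```text
clock: 12.58
tcp_pos: [0.5593, -0.0612, 0.0688]
orientation: [-0.199, 0.626, 0.754, -0.006]
wrist_force: [-0.4, -0.1, 0.4]
finger_gap: -0.0004
```

Run:
```python
from h import *
st()
```

```text
t 12.575 plate xyz [-135.3  -25.3  -18.2] Fplate [-0.06 -0.54  0.23] gap -0.00044996295028084364 j [-0.33  0.69  0.22  1.48  0.13  1.03]
```

arm_command(motion=[{"x": -1, "y": 0, "z": 0, "rx": 0, "ry": 0, "rz": 0, "hand": 1}, {"x": -2, "y": 0, "z": 0, "rx": 0, "ry": 0, "rz": 0, "hand": 1}, {"x": -3, "y": 0, "z": 0, "rx": 0, "ry": 0, "rz": 0, "hand": 1}])

```text
clock: 12.95
tcp_pos: [0.5596, -0.0633, 0.0681]
orientation: [-0.199, 0.626, 0.754, -0.006]
wrist_force: [0.2, 4.8, 1.9]
finger_gap: -0.0001
```

Run:
```python
from h import *
st()
```

```text
t 12.95 plate xyz [-133.2  -25.3  -18.2] Fplate [-5.08  0.68  0.69] gap -0.00012276265482260345 j [-0.33  0.69  0.23  1.48  0.13  1.03]
```

Contact at 5 N. Pressing on against the plunger.

arm_command(motion=[{"x": -1, "y": 0, "z": 0, "rx": 0, "ry": 0, "rz": 0, "hand": 1}, {"x": -2, "y": 0, "z": 0, "rx": 0, "ry": 0, "rz": 0, "hand": 1}])

```text
clock: 13.2
tcp_pos: [0.5597, -0.0638, 0.068]
orientation: [-0.2, 0.625, 0.754, -0.005]
wrist_force: [-0.6, 7.9, 4.7]
finger_gap: -0.0002
```

arm_command(motion=[{"x": -1, "y": 0, "z": 0, "rx": 0, "ry": 0, "rz": 0, "hand": 1}, {"x": -2, "y": 0, "z": 0, "rx": 0, "ry": 0, "rz": 0, "hand": 1}])

```text
clock: 13.45
tcp_pos: [0.5598, -0.0643, 0.0679]
orientation: [-0.201, 0.625, 0.754, -0.004]
wrist_force: [-0.0, 12.5, 6.2]
finger_gap: 0.0001
```

arm_command(motion=[{"x": -1, "y": 0, "z": 0, "rx": 0, "ry": 0, "rz": 0, "hand": 1}, {"x": -2, "y": 0, "z": 0, "rx": 0, "ry": 0, "rz": 0, "hand": 1}])

```text
clock: 13.7
tcp_pos: [0.5602, -0.0669, 0.0671]
orientation: [-0.2, 0.625, 0.754, -0.005]
wrist_force: [0.2, 9.2, 4.9]
finger_gap: 0.0
```

Run:
```python
from h import *
st();look('j3.png')
```

```text
t 13.7 plate xyz [-129.4  -25.3  -18.2] Fplate [-10.16   0.93   2.39] gap 1.9661036819014333e-05 j [-0.34  0.7   0.23  1.49  0.13  1.02]
fingers min/max [[-135.0, -40.0, 28.0], [-119.0, -31.0, 38.0], [-114.0, -0.0, 51.0]]
block top 318 [[-116.0, -51.0, 21.0], [-78.0, -30.0, 24.0], [-38.0, -2.0, 26.0]]
```

View pics/j3.png

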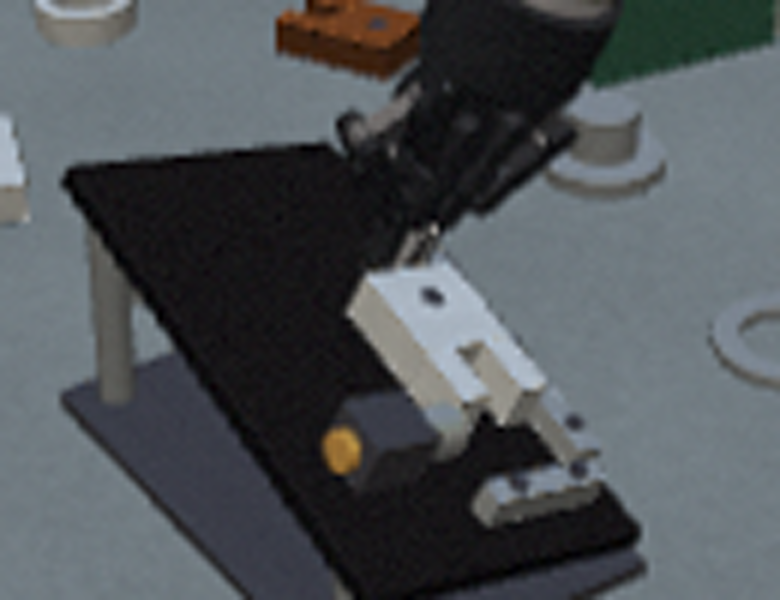

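arm_command(motion=[{"x": -1, "y": 0, "z": 0, "rx": 0, "ry": 0, "rz": 0, "hand": 1}, {"x": -2, "y": 0, "z": 0, "rx": 0, "ry": 0, "rz": 0, "hand": 1}, {"x": -3, "y": 0, "z": 0, "rx": 0, "ry": 0, "rz": 0, "hand": 1}])

```text
clock: 14.12
tcp_pos: [0.5608, -0.0712, 0.0657]
orientation: [-0.199, 0.625, 0.754, -0.006]
wrist_force: [-0.7, 5.5, 3.3]
finger_gap: 0.0003
```

arm_command(motion=[{"x": -1, "y": 0, "z": 0, "rx": 0, "ry": 0, "rz": 0, "hand": 1}, {"x": -2, "y": 0, "z": 0, "rx": 0, "ry": 0, "rz": 0, "hand": 1}, {"x": -3, "y": 0, "z": 0, "rx": 0, "ry": 0, "rz": 0, "hand": 1}])

```text
clock: 14.5
tcp_pos: [0.5614, -0.0753, 0.0645]
orientation: [-0.199, 0.626, 0.754, -0.006]
wrist_force: [-0.7, 3.6, 1.9]
finger_gap: -0.0001
```

arm_command(motion=[{"x": -1, "y": 0, "z": 0, "rx": 0, "ry": 0, "rz": 0, "hand": 1}, {"x": -2, "y": 0, "z": 0, "rx": 0, "ry": 0, "rz": 0, "hand": 1}, {"x": -3, "y": 0, "z": 0, "rx": 0, "ry": 0, "rz": 0, "hand": 1}])

```text
clock: 14.88
tcp_pos: [0.5619, -0.0783, 0.0635]
orientation: [-0.199, 0.626, 0.754, -0.006]
wrist_force: [0.2, 4.0, 2.2]
finger_gap: -0.0001
```

Run:
```python
from h import *
st();look('j4.png')
```

```text
t 14.875 plate xyz [-117.3  -25.3  -18.2] Fplate [-4.44  0.49  1.15] gap -0.00011831930729983295 j [-0.35  0.71  0.24  1.49  0.12  1.01]
fingers min/max [[-124.0, -43.0, 29.0], [-107.0, -31.0, 37.0], [-102.0, 2.0, 51.0]]
block top 331 [[-103.0, -52.0, 20.0], [-66.0, -30.0, 24.0], [-26.0, -2.0, 26.0]]
```

Past the plunger's peak: it took ~12 N and now slides at ~4 N.

arm_command(motion=[{"x": -1, "y": 0, "z": 0, "rx": 0, "ry": 0, "rz": 0, "hand": 1}, {"x": -2, "y": 0, "z": 0, "rx": 0, "ry": 0, "rz": 0, "hand": 1}, {"x": -3, "y": 0, "z": 0, "rx": 0, "ry": 0, "rz": 0, "hand": 1}, {"x": -4, "y": 0, "z": 0, "rx": 0, "ry": 0, "rz": 0, "hand": 1}, {"x": -5, "y": 0, "z": 0, "rx": 0, "ry": 0, "rz": 0, "hand": 1}])

```text
clock: 15.55
tcp_pos: [0.5626, -0.083, 0.0621]
orientation: [-0.198, 0.626, 0.754, -0.006]
wrist_force: [1.4, 4.7, 1.7]
finger_gap: 0.0003
```

arm_command(motion=[{"x": -1, "y": 0, "z": 0, "rx": 0, "ry": 0, "rz": 0, "hand": 1}, {"x": -2, "y": 0, "z": 0, "rx": 0, "ry": 0, "rz": 0, "hand": 1}, {"x": -3, "y": 0, "z": 0, "rx": 0, "ry": 0, "rz": 0, "hand": 1}, {"x": -4, "y": 0, "z": 0, "rx": 0, "ry": 0, "rz": 0, "hand": 1}])

```text
clock: 16.05
tcp_pos: [0.5632, -0.0868, 0.0609]
orientation: [-0.198, 0.626, 0.754, -0.006]
wrist_force: [1.5, 3.5, 1.8]
finger_gap: -0.0002
```

arm_command(motion=[{"x": -1, "y": 0, "z": 0, "rx": 0, "ry": 0, "rz": 0, "hand": 1}, {"x": -2, "y": 0, "z": 0, "rx": 0, "ry": 0, "rz": 0, "hand": 1}, {"x": -3, "y": 0, "z": 0, "rx": 0, "ry": 0, "rz": 0, "hand": 1}])

```text
clock: 16.42
tcp_pos: [0.5636, -0.0897, 0.06]
orientation: [-0.198, 0.626, 0.754, -0.006]
wrist_force: [1.9, 4.8, 1.9]
finger_gap: -0.0001
```

Run:
```python
from h import *
st();look('j5.png')
```

```text
t 16.425 plate xyz [-105.3  -25.2  -18.1] Fplate [-4.85  2.38  1.14] gap -6.464274178635456e-05 j [-0.36  0.72  0.25  1.49  0.11  1.  ]
fingers min/max [[-109.0, -41.0, 28.0], [-95.0, -33.0, 37.0], [-90.0, -14.0, 51.0]]
block top 320 [[-92.0, -52.0, 21.0], [-55.0, -30.0, 24.0], [-17.0, -2.0, 26.0]]
```

View pics/j5.png

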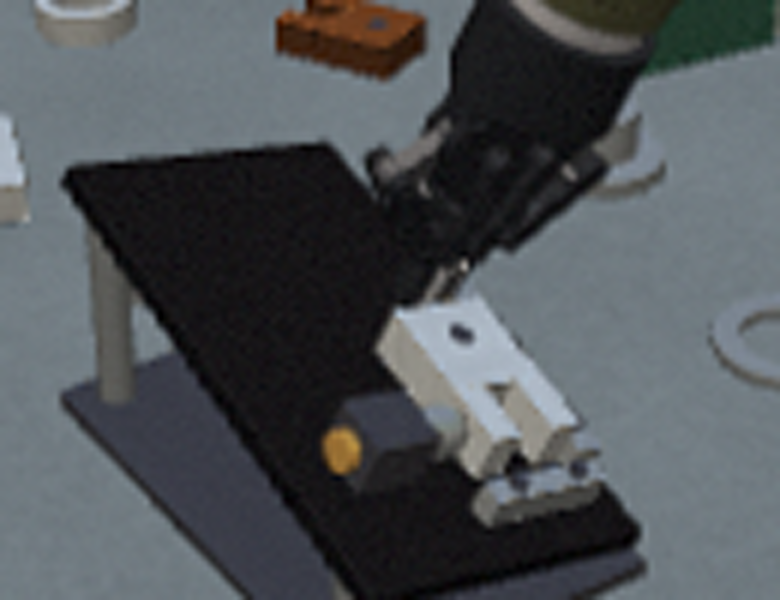

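arm_command(motion=[{"x": -1, "y": 0, "z": 0, "rx": 0, "ry": 0, "rz": 0, "hand": 1}, {"x": -2, "y": 0, "z": 0, "rx": 0, "ry": 0, "rz": 0, "hand": 1}])

```text
clock: 16.73
tcp_pos: [0.5638, -0.0915, 0.0595]
orientation: [-0.199, 0.626, 0.754, -0.006]
wrist_force: [1.8, 3.2, 1.6]
finger_gap: 0.0002
```

arm_command(motion=[{"x": -1, "y": 0, "z": 0, "rx": 0, "ry": 0, "rz": 0, "hand": 1}, {"x": -2, "y": 0, "z": 0, "rx": 0, "ry": 0, "rz": 0, "hand": 1}])

```text
clock: 16.98
tcp_pos: [0.5642, -0.0934, 0.0589]
orientation: [-0.198, 0.626, 0.754, -0.006]
wrist_force: [2.5, 4.0, 0.9]
finger_gap: 0.0003
```

arm_command(motion=[{"x": -1, "y": 0, "z": 0, "rx": 0, "ry": 0, "rz": 0, "hand": 1}, {"x": -2, "y": 0, "z": 0, "rx": 0, "ry": 0, "rz": 0, "hand": 1}])

```text
clock: 17.23
tcp_pos: [0.5644, -0.0953, 0.0583]
orientation: [-0.198, 0.626, 0.754, -0.006]
wrist_force: [2.8, 4.5, 0.7]
finger_gap: -0.0001
```

arm_command(motion=[{"x": -1, "y": 0, "z": 0, "rx": 0, "ry": 0, "rz": 0, "hand": 1}, {"x": -2, "y": 0, "z": 0, "rx": 0, "ry": 0, "rz": 0, "hand": 1}])

```text
clock: 17.48
tcp_pos: [0.5647, -0.0973, 0.0577]
orientation: [-0.198, 0.626, 0.754, -0.006]
wrist_force: [2.5, 3.6, 2.0]
finger_gap: -0.0001
```

Run:
```python
from h import *
st();look('j6.png')
```

```text
t 17.475 plate xyz [-97.3 -25.2 -18.1] Fplate [-3.66  2.59  1.74] gap -9.054502156209976e-05 j [-0.37  0.73  0.26  1.49  0.11  0.99]
fingers min/max [[-101.0, -40.0, 29.0], [-87.0, -32.0, 37.0], [-83.0, -9.0, 51.0]]
block top 296 [[-85.0, -51.0, 21.0], [-52.0, -29.0, 24.0], [-17.0, -2.0, 26.0]]
```

View pics/j6.png

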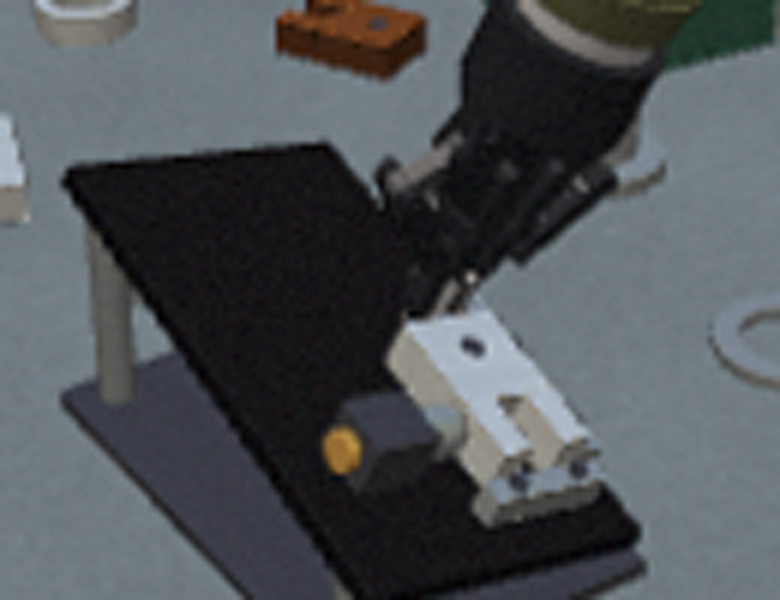

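Close to the stop; creeping on.

arm_command(motion=[{"x": -0.5, "y": 0, "z": 0, "rx": 0, "ry": 0, "rz": 0, "hand": 1}, {"x": -1, "y": 0, "z": 0, "rx": 0, "ry": 0, "rz": 0, "hand": 1}, {"x": -1, "y": 0, "z": 0, "rx": 0, "ry": 0, "rz": 0, "hand": 1}])

```text
clock: 17.9
tcp_pos: [0.5646, -0.0982, 0.0574]
orientation: [-0.199, 0.626, 0.754, -0.006]
wrist_force: [1.4, 3.3, 1.0]
finger_gap: 0.0
```

arm_command(motion=[{"x": -0.5, "y": 0, "z": 0, "rx": 0, "ry": 0, "rz": 0, "hand": 1}, {"x": -1, "y": 0, "z": 0, "rx": 0, "ry": 0, "rz": 0, "hand": 1}, {"x": -1, "y": 0, "z": 0, "rx": 0, "ry": 0, "rz": 0, "hand": 1}])

```text
clock: 18.27
tcp_pos: [0.5648, -0.0991, 0.0571]
orientation: [-0.199, 0.626, 0.754, -0.006]
wrist_force: [1.9, 3.3, 1.8]
finger_gap: -0.0
```

arm_command(motion=[{"x": -0.5, "y": 0, "z": 0, "rx": 0, "ry": 0, "rz": 0, "hand": 1}, {"x": -1, "y": 0, "z": 0, "rx": 0, "ry": 0, "rz": 0, "hand": 1}, {"x": -1, "y": 0, "z": 0, "rx": 0, "ry": 0, "rz": 0, "hand": 1}])

```text
clock: 18.65
tcp_pos: [0.565, -0.1001, 0.0568]
orientation: [-0.199, 0.626, 0.754, -0.006]
wrist_force: [2.1, 2.6, 2.3]
finger_gap: 0.0002
```

Run:
```python
from h import *
st()
```

```text
t 18.65 plate xyz [-94.3 -25.4 -18.2] Fplate [-2.84  1.95  2.16] gap 0.00017234778227435903 j [-0.38  0.73  0.26  1.49  0.11  0.99]
```

arm_command(motion=[{"x": -0.5, "y": 0, "z": 0, "rx": 0, "ry": 0, "rz": 0, "hand": 1}, {"x": -1, "y": 0, "z": 0, "rx": 0, "ry": 0, "rz": 0, "hand": 1}, {"x": -1, "y": 0, "z": 0, "rx": 0, "ry": 0, "rz": 0, "hand": 1}])

```text
clock: 19.02
tcp_pos: [0.5651, -0.101, 0.0565]
orientation: [-0.199, 0.626, 0.754, -0.006]
wrist_force: [2.2, 4.2, 3.0]
finger_gap: 0.0002
```

arm_command(motion=[{"x": -0.5, "y": 0, "z": 0, "rx": 0, "ry": 0, "rz": 0, "hand": 1}, {"x": -1, "y": 0, "z": 0, "rx": 0, "ry": 0, "rz": 0, "hand": 1}, {"x": -1, "y": 0, "z": 0, "rx": 0, "ry": 0, "rz": 0, "hand": 1}])

```text
clock: 19.4
tcp_pos: [0.5653, -0.102, 0.0562]
orientation: [-0.199, 0.626, 0.754, -0.006]
wrist_force: [1.8, 3.2, 2.8]
finger_gap: 0.0001
```

arm_command(motion=[{"x": -0.5, "y": 0, "z": 0, "rx": 0, "ry": 0, "rz": 0, "hand": 1}, {"x": -1, "y": 0, "z": 0, "rx": 0, "ry": 0, "rz": 0, "hand": 1}, {"x": -1, "y": 0, "z": 0, "rx": 0, "ry": 0, "rz": 0, "hand": 1}])

```text
clock: 19.77
tcp_pos: [0.5653, -0.1023, 0.0562]
orientation: [-0.199, 0.626, 0.754, -0.006]
wrist_force: [1.3, 5.8, 2.9]
finger_gap: 0.0001
```

Run:
```python
from h import *
st()
```

```text
t 19.775 plate xyz [-92.  -25.3 -18.1] Fplate [-6.18  1.73  1.65] gap 7.075110589946384e-05 j [-0.38  0.73  0.27  1.49  0.11  0.98]
```

The stop is felt: the motion halted and the force is rising. Raising it to ~15 N.

arm_command(motion=[{"x": -0.5, "y": 0, "z": 0, "rx": 0, "ry": 0, "rz": 0, "hand": 1}, {"x": -1, "y": 0, "z": 0, "rx": 0, "ry": 0, "rz": 0, "hand": 1}, {"x": -1, "y": 0, "z": 0, "rx": 0, "ry": 0, "rz": 0, "hand": 1}])

```text
clock: 20.15
tcp_pos: [0.5653, -0.1023, 0.0562]
orientation: [-0.2, 0.626, 0.754, -0.005]
wrist_force: [1.4, 9.0, 4.0]
finger_gap: 0.0002
```

arm_command(motion=[{"x": -0.5, "y": 0, "z": 0, "rx": 0, "ry": 0, "rz": 0, "hand": 1}, {"x": -1, "y": 0, "z": 0, "rx": 0, "ry": 0, "rz": 0, "hand": 1}, {"x": -1, "y": 0, "z": 0, "rx": 0, "ry": 0, "rz": 0, "hand": 1}])

```text
clock: 20.52
tcp_pos: [0.5653, -0.1022, 0.0562]
orientation: [-0.2, 0.625, 0.754, -0.005]
wrist_force: [1.6, 10.9, 5.5]
finger_gap: -0.0001
```

Run:
```python
from h import *
st()
```

```text
t 20.525 plate xyz [-92.1 -25.4 -18.1] Fplate [-11.67   2.49   2.94] gap -0.00014081092477393427 j [-0.38  0.73  0.27  1.49  0.11  0.98]
```

arm_command(motion=[{"x": -0.5, "y": 0, "z": 0, "rx": 0, "ry": 0, "rz": 0, "hand": 1}, {"x": -1, "y": 0, "z": 0, "rx": 0, "ry": 0, "rz": 0, "hand": 1}, {"x": -1.2, "y": 0, "z": 0, "rx": 0, "ry": 0, "rz": 0, "hand": 1}, {"x": -1.2, "y": 0, "z": 0, "rx": 0, "ry": 0, "rz": 0, "hand": 1}])

```text
clock: 21.02
tcp_pos: [0.5652, -0.1022, 0.0562]
orientation: [-0.201, 0.625, 0.754, -0.004]
wrist_force: [1.8, 15.0, 7.6]
finger_gap: -0.0002
```

Run:
```python
from h import *
st();look('k1.png')
```

```text
t 21.025 plate xyz [-92.1 -25.4 -18.1] Fplate [-16.19   2.93   3.98] gap -0.00017697544948008028 j [-0.38  0.73  0.27  1.5   0.11  0.98]
fingers min/max [[-96.0, -43.0, 28.0], [-82.0, -33.0, 36.0], [-77.0, -12.0, 52.0]]
block top 281 [[-80.0, -51.0, 21.0], [-48.0, -30.0, 24.0], [-17.0, -3.0, 26.0]]
```

View pics/k1.png

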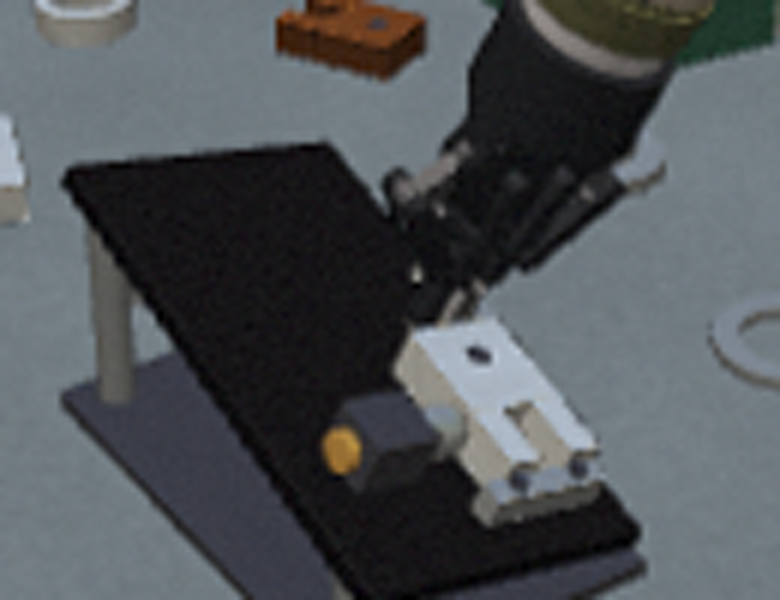

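Firm at 16 N with no further motion. Backing off uphill, then lifting clear.

arm_command(motion=[{"x": 2, "y": 0, "z": 0, "rx": 0, "ry": 0, "rz": 0, "hand": 1}, {"x": 6, "y": 0, "z": 0, "rx": 0, "ry": 0, "rz": 0, "hand": 1}, {"x": 15, "y": 0, "z": 0, "rx": 0, "ry": 0, "rz": 0, "hand": 1}, {"x": 25, "y": 0, "z": -10, "rx": 0, "ry": 0, "rz": 0, "hand": 1}, {"x": 35, "y": 0, "z": -50, "rx": 0, "ry": 0, "rz": 0, "hand": 1}, {"x": 60, "y": 0, "z": -100, "rx": 0, "ry": 0, "rz": 0, "hand": 1}, {"x": 110, "y": 0, "z": -130, "rx": 0, "ry": 0, "rz": 0, "hand": 1}, {"x": 160, "y": 0, "z": -140, "rx": 0, "ry": 0, "rz": 0, "hand": 1}, {"x": 210, "y": 0, "z": -140, "rx": 0, "ry": 0, "rz": 0, "hand": 1}, {"x": 260, "y": 0, "z": -140, "rx": 0, "ry": 0, "rz": 0, "hand": 1}])

```text
clock: 22.32
tcp_pos: [0.5728, 0.1082, 0.2613]
orientation: [-0.198, 0.626, 0.754, -0.006]
wrist_force: [-0.0, -0.4, -0.6]
finger_gap: 0.0002
```

Run:
```python
from h import *
st();p=look('k2.png')
q=cam('top');c=proj(q,pl([-85,-64,10]))[0].astype(int); save(q,'k3.png',(c[0]-65,c[1]-50,c[0]+65,c[1]+50),6); blk(q)
save(q,'k4.png',s=1.5)
```

```text
t 22.325 plate xyz [-350.1  -25.7  122.6] Fplate [ 0.57  0.06 -0.49] gap 0.00017487901696777147 j [-0.07  0.62  0.58  1.87  0.22  1.27]
fingers min/max [[-356.0, -41.0, 149.0], [-340.0, -32.0, 172.0], [-335.0, -3.0, 193.0]]
block top 278 [[-78.0, -52.0, 21.0], [-48.0, -29.0, 24.0], [-17.0, -1.0, 27.0]]
block top pts 380 [[-81.0, -68.0, 20.0], [-46.0, -29.0, 25.0], [-2.0, -4.0, 28.0]] ((-41.69017791748047, -36.84749984741211), (81.53614044189453, 67.69190979003906), 0.04542059078812599)
```

View pics/k2.png

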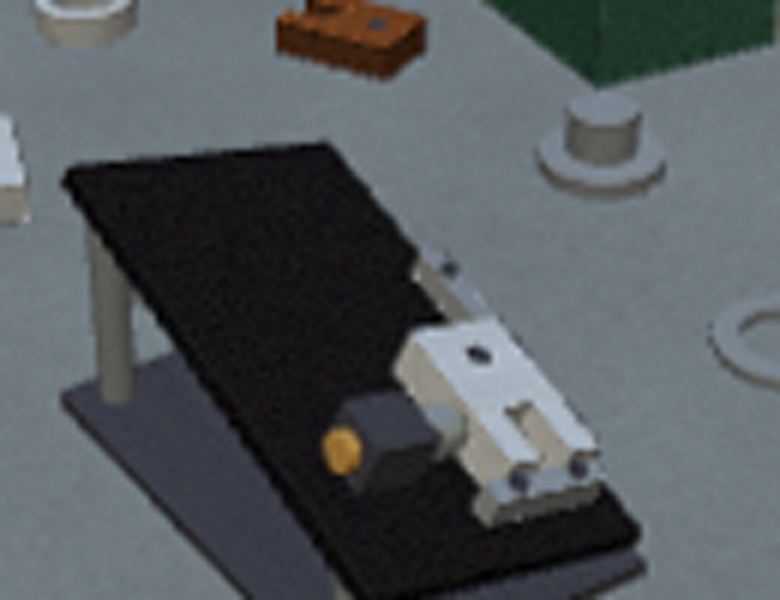

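View pics/k3.png

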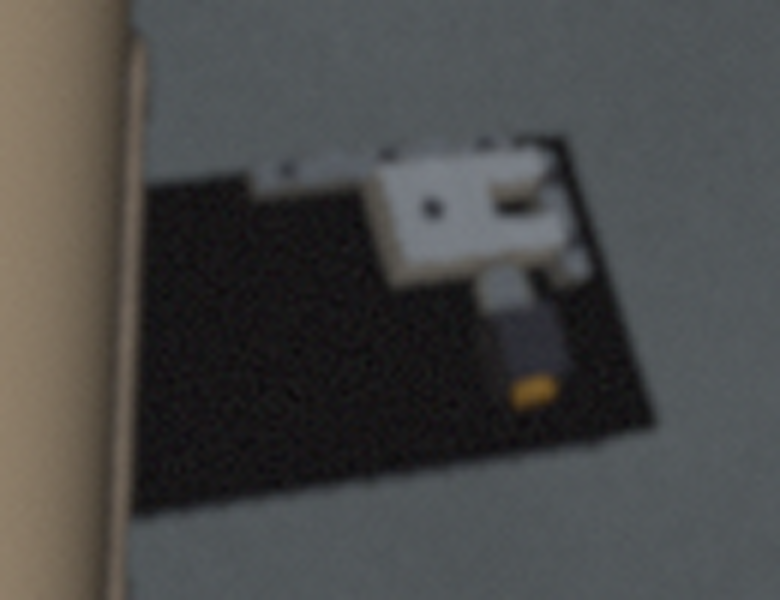

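The block looks the same pressed and released (hole at (479,354) in both side crops), square in the corner against the fence and stop, and the arm is clear. Handing in.

Run:
```python
from h import *
print(hand_in())
```

```text
the job is handed in; nothing more can be done
None
```

I loaded the slotted aluminium block and pressed it fully home in the corner. The job was handed in at about 22 s of the 56 s allowed, with the gripper well clear.

- **Loading:** I gripped the block across its width and set it flat at the set-down point, slotted end downhill, with about 8 N of contact. After release it slid by itself to the fence and the plunger.
- **Pressing home:** With the fingers shut I pushed on the plain end. The plunger gave way at about 14 N (12.5 N along one axis), above the stated 5 to 10 N. The block then slid on at about 3 to 5 N, also a little above the stated 1 to 3 N. I felt the end stop with the fingers' TCP at plate x = -92 mm, pressed to 16 N with no further movement, and backed off.
- **Last checks:** The side view was the same under load and after release, and both cameras showed the block square, touching the fence and the stop. No other parts looked disturbed where the cameras could see, but I did not check each one.
- **What disagreed:** The fingertips stood about 25 mm short of where the reported TCP put them. I went by the camera and by contact instead.

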